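Snap a viewer's flap shut with press-stud pliers

ROBOT

A 7-joint arm with a two-finger parallel gripper is mounted at the origin on the work surface. World frame = base frame: x ahead of the robot, y to its left, z up, the work surface at z = 0. Lengths are in m, angles in rad, forces in N, time in s.
With the tool pointing down it reaches from about 0.4 to 0.85 m from the base axis. Payload 10.4 kg.
Tool frame: the origin (TCP) lies at the very end of the fingers, on their centre line; the grasp point (between the pads) lies 19 mm behind it (manip.grip_depth is the distance from the TCP to the grasp point, in m); z points along the fingers, x is the direction in which the jaws open and shut, and the axes are right-handed (so a half turn about z gives the same grasp; the last joint's range is limited). The gripper opens to 85 mm and grips with 20 to 120 N. Pads are 22 mm wide; open, the fingers measure 114 mm over their backs; the gripper's body (76 mm by 85 mm) begins 54 mm behind the grasp point. The pads swing forward as they close: fully open they stand 13 mm farther back than shut.
Start: joints at [1.147, 0.332, -0.065, 1.46, 0.022, 1.35, -0.088], TCP at [0.244, -0.575, 0.231] pointing down, gripper open.
Joint ranges: [-2.6, 2.6], [-0.5, 2.12], [-1.47, 1.34], [0.16, 2.42], [-1.27, 4.41], [0.06, 2.06], [-2.6, 2.6]. Speed limits (rad/s): [2.22, 2.22, 2.79, 2.79, 3.14, 3.14, 3.14].

INTERFACE

Orientations are given as a unit quaternion [x, y, z, w].
In Python, from workcell import manip, cams gives the robot as it stands. The module is installed in compiled form; this text tells all that it offers.
- The arm moves only by the tool move_arm, never from a script. Its arguments are lists of equal length, an entry for each row: "claw": the opening, from 0 (shut) to 1 (fully open); "dp": the shift along the tool's x, y, z as a fraction of full scale, a list of three; "turn": the turn, a rotation vector about the tool's x, y, z as a fraction of full scale, a list of three. A call has 1 to 8 rows; each row shifts and turns the commanded pose from where the row before left it, along the tool's axes as they then stand; what a row does not reach is not made up. Full scale, the value 1, is 200 mm for a shift and 45 degrees for a turn. A row lasts 1/12 s, in which the tool goes at most 41.7 mm and 7.16 degrees, less where a joint would pass 70% of its speed; a pose out of reach is approached as far as the arm can. A call with a number of a shift or a turn outside -1 to 1 is refused whole. A call with a gripper value outside its range is refused whole. The fingers move at their own pace and stop on an object; "grip_force" is the grip in N (left out, the last holds). Time passes only in rows, so rows that do not move let the fingers close. It gives the time, the measured TCP pose, the force and the opening at its end, in the units of the state.
- manip.get_obs(): the state, without advancing time (a new reading comes with each control period).
- cams.camera(name): name is "side" or "top"; returns the picture (400x640x3 uint8, red, green, blue); there is no depth.
- cams.camera_info(name): a dict with "fx", "fy", "cx", "cy" (pixels), "pose" (4x4, takes a point from camera to world coordinates). Camera axes: x right, y down, z forward; pixel columns grow to the right and rows downward; lengths in m; the calibration is good to about 2 mm. A picture is of the moment at which its call begins. camera_info takes no time and is no camera call.
- manip.hand_in(): hands the job in, once; it reports no verdict.
The state is a dict: "clock": time; "joint_pos": joint angles; "joint_velocities": joint speeds; "tau": joint torques, N m; "position": TCP position; "ee_rot": TCP orientation; "ft_force": force on the tool from outside, world axes, zero at the start; "torque": the same for the moment, N m; "grip_width": opening from 0.0 (shut) to 1.0 (fully open).
Only numpy, scipy, OpenCV 4.12 (cv2) and the standard library are available. Lean on these libraries where they do the work, as an engineer would, in place of code of your own. Each camera call takes 0.05 s, during which the arm holds its last target.

TASK

Finish the black viewer: swing its front flap up only until the stud rests on its socket (do not force it home by hand), then take the press-stud pliers from their stand, reach over the top of the tab with the jaws facing the two caps of the stud, and squeeze gradually, just hard enough that the stud clicks and the flap is fully closed, without crushing the board. Open the pliers, lift them clear, stand them back upright in their stand, jaws down, and let go, leaving everything else on the bench where it is.

Things in the scene. Friction and masses are not known exactly. Their poses are not given: they have to be found in the camera images.
- viewer: Viewer of black laser-cut board, brown edges, 182 mm wide (y), 100 deep (x), roof 88 mm over the bench, in a plywood cradle screwed down. Origin: on the bench under the middle of its front face; x points into the box (away from the robot at yaw 0), z up. Mid-front a fixed tab, 64 mm wide (y), 5 mm thick (x 0 to 5 mm), stands up to 128 mm and holds the stud's socket.
- stud_axis (a point): On the press stud's axis (the viewer's x), at the front face of the fixed tab, 108 mm over the bench, 20 mm below the tab's top. Same axes as the viewer. On the tab's back is a round steel cap, 18 mm across, its face at x = +7.5 mm. With the flap shut its cap's face is at x = -10.5 mm: 18 mm over both caps, about 24 mm when the stud just rests on its socket.
- flap (a joint): Opening angle of the front flap, rad: 0 shut and upright, positive = top leaning out towards the viewer's -x. Starts 0.3 to 0.6; stays where it is left (0.5 to 1.5 N at its top moves it). Near 0.065 the stud meets the socket and the flap stops. From there some 14 to 18 N at the cap clicks it past 0.03 and it snaps to 0 and stays. More than 26 N, even in a jolt, crushes the board.
- flap_cap (a point): Middle of the outer face of the flap's round steel cap, 18 mm across, 94 mm above the hinge along the flap. The flap is 5 mm board, 176 mm wide and 74 mm high, with a tab 64 mm wide in its middle up to 114 mm from the hinge, that lies before the fixed tab when shut.
- flap_hinge (a point): Middle of the flap's hinge line, which runs along the viewer's y at the flap's lower edge, 14 mm over the bench.
- pliers_center (a point): Middle (half-way up) of the press-stud pliers: two crossed steel levers, black handles, 155 mm long, about 0.18 kg, upright in the stand, jaws down. Axes: x = direction in which handles and jaws open, y = pivot axis, z up. Tips 77 mm below, pivot 8 mm below, handles 19 to 76 mm above. A spring holds them open.
- pliers_handles (a point): Where to take the pliers: on their mid line between the straight black handles, 62 mm above the pivot, 54 mm above their centre, 22 mm below the handles' tops. Handles 16 mm wide (y); over their outsides (x) they measure 60 mm here and 66 mm at the tops when open.
- pliers_jaws (a point): Midway between the two round jaw faces (16 mm across), 62 mm below the pivot, 8 mm above the tips, 124 mm below pliers_handles. Jaws 14 mm wide (y), 61 mm over their outsides (x) when open; above the faces the throat is free for 40 mm. Sites of the pliers ride on the lever whose handle is at +x.
- pliers_b (a joint): Closing angle of the pliers, rad: 0 open (jaw faces 36 mm apart), 0.26 faces parallel, 20 mm apart, handles 44 mm over their outsides; 0.34 stop. Jaw gap = 36 mm - 62 mm x angle; the handles at pliers_handles close by as much. The spring takes 5 N (open) to 9 N (closed) of the squeeze there; the rest reaches the jaws one to one.
- stand_in (a point): Middle of the floor of the pliers' stand, a fixed plywood pocket on a 112 x 70 mm foot: inside 70 mm (x) by 22 mm (y), floor 8 mm and rim 70 mm over the bench, walls 6 mm. z up. The pliers stand with their tips on this floor, their x along the pocket's x, either way round.
- foam_disc: Bystander, to be left alone: black foam disc, 46 mm across, 12 mm thick. Origin at the middle of its underside.
- tape_roll: Bystander, to be left alone: cardboard tape roll, 68 mm across, 22 mm high. Origin at the middle of its underside.
- lens_cell: Bystander, to be left alone: grey lens cell with a lens, 50 mm across, 14 mm high. Origin at the middle of its underside.
- glue: Bystander, to be left alone: white glue bottle, 52 mm across, 125 mm high. Origin at the middle of its underside.
- mug: Bystander, to be left alone: white mug, 78 mm across, 90 mm high, handle at its +y. Origin at the middle of its underside.
- side_panel: Bystander, to be left alone: spare side panel, black board 100 x 86 x 5 mm. Origin at the middle of its underside.
- screwdriver: Bystander, to be left alone: screwdriver, 170 mm long, handle at its -x end. Origin at the middle of its underside.
There are look-alikes about, which are no part of the job. Leave any blue look-alike of the part that bears pliers_center alone.

How it is judged:
By the outcome, as a careful person would: the job done as asked, in the order asked, and still so for the second after the job is handed in, with the robot touching nothing.
It also fails if it takes over 67 s, if anything falls off the work surface, if the arm or the gripper's body presses on something with over 40 N, if the wrist force passes 120 N, or if a joint passes its speed limit or range.

## Working session

There is one attempt and no reset: what is moved stays moved. The work goes in short steps, Python scripts to look and compute and a tool call to move; the robot and the scene stay as the last step left them, time stands still between calls to the robot, and variables do not carry over. Pictures are saved under pics/ and viewed, and the job is handed in when it is done.

Besides the shell and the picture viewer there is one more tool, called by a JSON object that holds its "api" and its "payload", one argument or row to a line. move_arm: Moves the arm, as the interface text tells. Shift numbers are shares of 200 mm and turn numbers shares of 45 degrees, none past 1 either way. Its arguments: {"type":"object","properties":{"claw":{"type":"array","items":{"type":"number"}},"dp":{"type":"array","items":{"type":"array","items":{"type":"number"}}},"turn":{"type":"array","items":{"type":"array","items":{"type":"number"}}},"grip_force":{"type":"number"}},"required":["claw","dp","turn"]}

```bash
mkdir -p pics; ls; python3 - <<'E'
from workcell import manip, cams
import cv2
print(manip.get_obs(), manip.grip_depth)
for n in ("side","top"):
    im=cams.camera(n); cv2.imwrite(f"pics/{n}0.png",im[:,:,::-1]); i=cams.camera_info(n); print(n,i)
E
```

```text
pics
{'clock': 0.0, 'joint_pos': array([ 1.14737689,  0.33283598, -0.06468713,  1.46096365,  0.02161865,
        1.34987751, -0.08850805]), 'joint_velocities': array([ 0.00040669, -0.00098575,  0.00096533,  0.00025661,  0.00021473,
        0.00071   , -0.00034726]), 'tau': array([-4.35059219e-04, -6.25458956e+01,  4.86954628e-02, -3.91613352e+01,
        1.61689671e-02,  9.84257291e-03, -1.21877156e-05]), 'position': array([ 0.24369339, -0.57512433,  0.23052765]), 'ee_rot': array([ 8.33719742e-01, -5.52187387e-01, -6.01869581e-04, -3.46043812e-04]), 'ft_force': array([-0.21787274, -0.11789667, -0.3890944 ]), 'torque': array([-0.02216466, -0.046125  , -0.03195379]), 'grip_width': 1.0017170362120318} 0.0187
side {'fx': 405.2702689895789, 'fy': 405.2702689895789, 'cx': 317.69311696240203, 'cy': 203.27827693385422, 'pose': array([[-0.66788761, -0.5169967 ,  0.53538823,  0.01053758],
       [-0.74422721,  0.47089168, -0.47369493,  0.50578912],
       [-0.00721115, -0.71482546, -0.69926573,  0.80839015],
       [ 0.        ,  0.        ,  0.        ,  1.        ]])}
top {'fx': 503.052012813736, 'fy': 503.052012813736, 'cx': 320.53528298037253, 'cy': 206.48169180861785, 'pose': array([[-0.0052992 , -0.9919812 ,  0.12627434,  0.33415702],
       [-0.99997404,  0.0058732 ,  0.00417378,  0.0044471 ],
       [-0.00488194, -0.12624894, -0.99198658,  1.75788807],
       [ 0.        ,  0.        ,  0.        ,  1.        ]])}
```

View pics/side0.png

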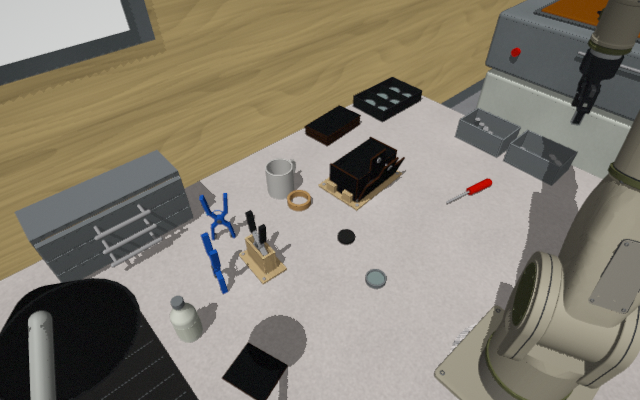

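View pics/top0.png

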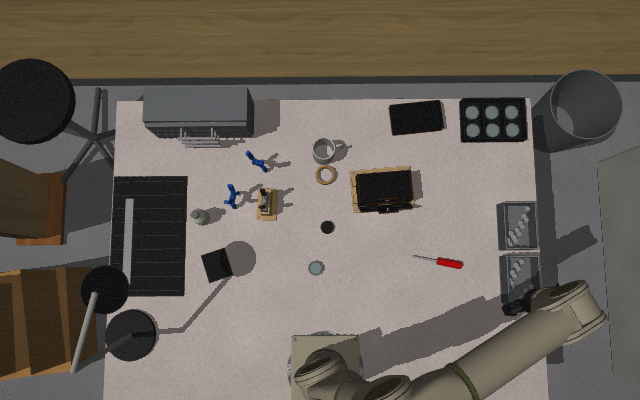

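The side view shows the viewer near (365,172) and the stand with the black-handled pliers near (262,245). Blue look-alikes are at (215,240). In the top view the viewer is at (384,190) and the stand at (266,203). I'll zoom in on both.

```bash
python3 - <<'E'
import cv2,numpy as np
s=cv2.imread("pics/side0.png");t=cv2.imread("pics/top0.png")
def z(im,x,y,w,h,k,f):
    c=cv2.resize(im[y:y+h,x:x+w],None,fx=k,fy=k,interpolation=cv2.INTER_CUBIC)
    c=np.clip(c.astype(float)*1.0,0,255); c=255*(c/255)**0.6
    for i in range(0,w,10): cv2.putText(c,str(x+i),(i*k,8),0,.3,(0,0,255),1);cv2.line(c,(i*k,10),(i*k,16),(0,0,255),1)
    for j in range(0,h,10): cv2.putText(c,str(y+j),(0,j*k+3),0,.3,(0,0,255),1)
    cv2.imwrite(f,c)
z(s,310,130,100,75,8,"pics/z1.png")
z(s,230,200,70,85,7,"pics/z2.png")
z(t,340,155,85,65,9,"pics/z3.png")
z(t,245,175,55,55,10,"pics/z4.png")
E
```

```text
[ WARN:0@0.146] global loadsave.cpp:1063 imwrite_ Unsupported depth image for selected encoder is fallbacked to CV_8U.
```

View pics/z1.png

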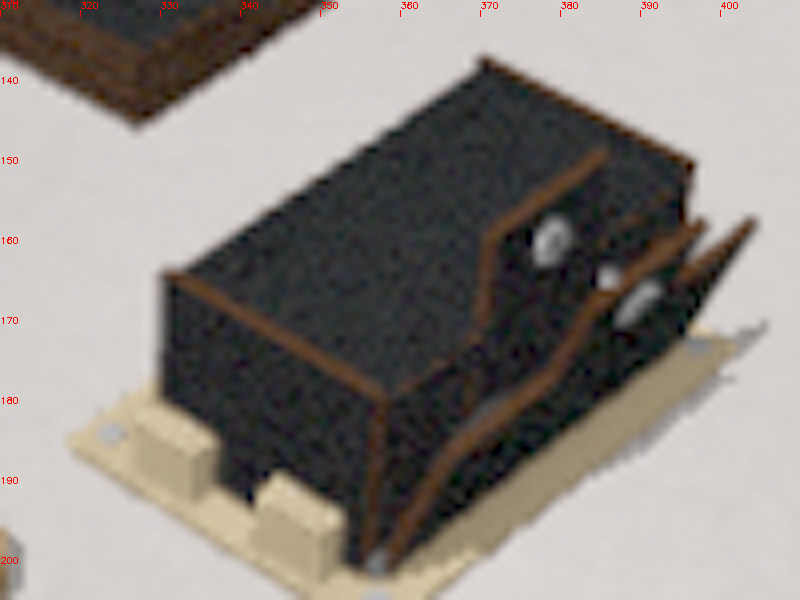

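View pics/z2.png

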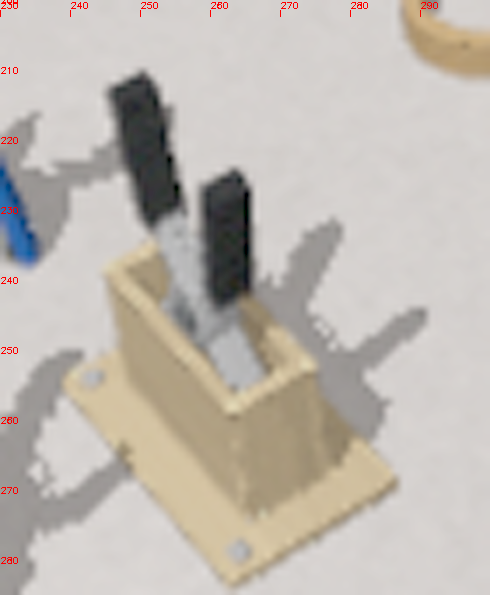

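View pics/z3.png

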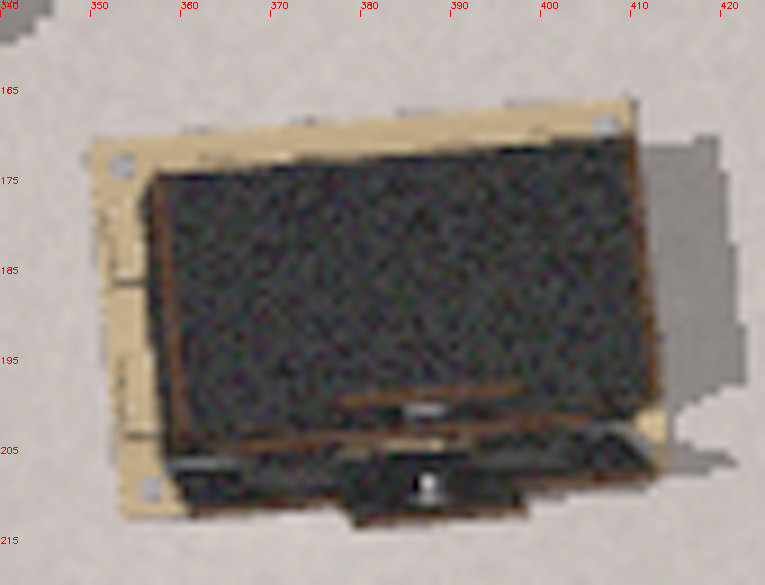

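View pics/z4.png

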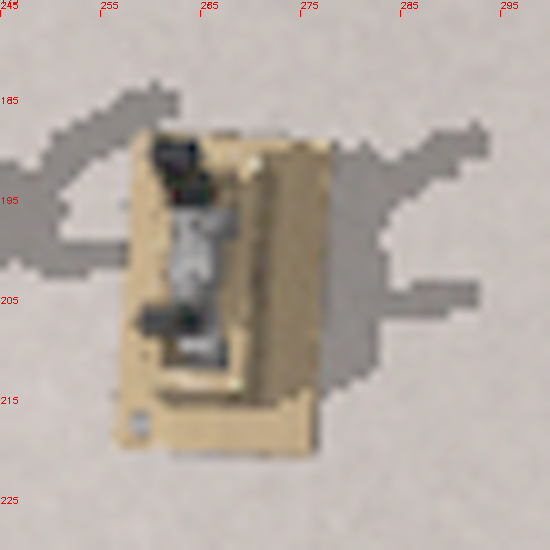

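```bash
cat > h.py <<'E'
import numpy as np, json
from workcell import cams
def ray(n,p):
    i=cams.camera_info(n);T=i["pose"]
    d=np.array([(p[0]-i["cx"])/i["fx"],(p[1]-i["cy"])/i["fy"],1.]);return T[:3,3],T[:3,:3]@d
def onz(n,p,z):
    o,d=ray(n,p);return o+d*(z-o[2])/d[2]
def tri(ps,pt):
    o1,d1=ray("side",ps);o2,d2=ray("top",pt)
    s=np.linalg.lstsq(np.c_[d1,-d2],o2-o1,rcond=None)[0]
    a=o1+s[0]*d1;b=o2+s[1]*d2;return (a+b)/2,np.linalg.norm(a-b)
def proj(n,P):
    i=cams.camera_info(n);T=i["pose"];c=T[:3,:3].T@(np.asarray(P)-T[:3,3]);return np.array([i["fx"]*c[0]/c[2]+i["cx"],i["fy"]*c[1]/c[2]+i["cy"]])
np.set_printoptions(precision=4,suppress=True)
E
python3 - <<'E'
from h import *
print("roof side",[onz("side",p,.088) for p in [(330.3,163.7),(370,137),(396.5,150),(357.5,179.5)]])
print("roof top",[onz("top",p,.088) for p in [(356.5,174),(410.5,170),(412.5,200),(359,204.5)]])
print("rim side",[onz("side",p,.070) for p in [(244,239),(263,258),(275,252),(252,234)]])
print("foot side",[onz("side",p,.004) for p in [(239,254.5),(263,283),(287,269)]])
print("foot top",[onz("top",p,.004) for p in [(259,189),(256.5,219.5),(277,220.5),(278,189.5)]])
print("rim top",[onz("top",p,.07) for p in [(260.5,214.5),(269.5,213.5),(271,190.5)]])
print("handles",tri((249.5,212),(262,189.5)),tri((262,226),(260,207)))
print("socket/cap",tri((378.5,160),(386.5,200.5)), tri((385.5,165),(387,209)))
E
```

```text
roof side [array([ 0.657 , -0.1152,  0.088 ]), array([ 0.6697, -0.293 ,  0.088 ]), array([ 0.5727, -0.302 ,  0.088 ]), array([ 0.558 , -0.1231,  0.088 ])]
roof top [array([ 0.6564, -0.1104,  0.088 ]), array([ 0.669 , -0.2928,  0.088 ]), array([ 0.5668, -0.2966,  0.088 ]), array([ 0.5526, -0.1173,  0.088 ])]
rim side [array([0.6037, 0.2177, 0.07  ]), array([0.5268, 0.2181, 0.07  ]), array([0.5222, 0.187 , 0.07  ]), array([0.6038, 0.1943, 0.07  ])]
foot side [array([0.6226, 0.2306, 0.004 ]), array([0.5128, 0.2367, 0.004 ]), array([0.5063, 0.1691, 0.004 ])]
foot top [array([0.621 , 0.2289, 0.004 ]), array([0.5127, 0.2365, 0.004 ]), array([0.5088, 0.1646, 0.004 ]), array([0.6188, 0.1617, 0.004 ])]
rim top [array([0.5229, 0.2145, 0.07  ]), array([0.5261, 0.1841, 0.07  ]), array([0.6048, 0.1796, 0.07  ])]
handles (array([0.593 , 0.1982, 0.1572]), np.float64(0.003568826698794787)) (array([0.5361, 0.204 , 0.1609]), np.float64(0.0024796802894050418))
socket/cap (array([ 0.5621, -0.2076,  0.1075]), np.float64(0.0019152301937485296)) (array([ 0.5351, -0.2082,  0.1054]), np.float64(0.0005928935326371401))
```

```bash
cat >> h.py <<'E'
from scipy.spatial.transform import Rotation as R
V0=np.array([.5625,-.209,0]);VY=.072
Rv=R.from_euler('z',VY)
def v2w(p): return V0+Rv.apply(p)
def w2v(p): return Rv.inv().apply(np.asarray(p)-V0)
def go(target,yaw=None):
    from workcell import manip
    o=manip.get_obs();r=R.from_quat(o["ee_rot"])
    if yaw is not None:
        des=R.from_euler('z',yaw)*R.from_euler('x',np.pi)
        rv=(r.inv()*des).as_rotvec(); print("turn units",rv/np.radians(45)," min rows",np.degrees(np.linalg.norm(rv))/7.16); r=des
    d=r.inv().apply(np.asarray(target)-o["position"]); print("dp units",d/.2," mm",d*1e3," min rows",np.linalg.norm(d)/.0417)
def st():
    from workcell import manip
    o=manip.get_obs();print("t %.2f"%o["clock"],"pos",o["position"],"view",w2v(o["position"])*1e3,"F",o["ft_force"],"grip",o["grip_width"],"xang",R.from_quat(o["ee_rot"]).apply([1,0,0]),R.from_quat(o["ee_rot"]).apply([0,0,1]))
E
python3 - <<'E'
from h import *
for s,t in [((384.5,166.5),(379,213.3)),((397.3,157.5),(398,211.5))]: 
    p,e=tri(s,t);print(w2v(p),e)
print(w2v(tri((385.5,165),(387,209))[0]))
go(v2w([-.1,0,.231]),VY-np.pi/2)
E
```

```text
[-0.0425  0.0325  0.1264] 0.0012797997463621508
[-0.0401 -0.0306  0.1193] 9.095226673418173e-05
[-0.0273  0.0028  0.1054]
turn units [0.0003 0.0016 0.4186]  min rows 2.6311715887373928
dp units [-1.7113 -1.2216 -0.002 ]  mm [-342.2628 -244.3122   -0.3979]  min rows 10.084280278949803
```

{"api": "move_arm", "payload": {
  "claw": [0,0,0],
  "dp": [
    [0,0,0],
    [0,0,0],
    [0,0,0]
  ],
  "turn": [
    [0,0,0.14],
    [0,0,0.14],
    [0,0,0.14]
  ],
  "grip_force": 20
}}

```text
clock: 0.35
position: [0.2437, -0.5753, 0.2308]
ee_rot: [0.73, -0.684, -0.0, -0.0]
ft_force: [-0.6, -0.1, -0.4]
grip_width: 0.606
```

{"api": "move_arm", "payload": {
  "claw": [0,0,0,0,0,0],
  "dp": [
    [-0.14,-0.1,0],
    [-0.14,-0.1,0],
    [-0.14,-0.1,0],
    [-0.14,-0.1,0],
    [-0.14,-0.1,0],
    [-0.14,-0.1,0]
  ],
  "turn": [
    [0,0,0],
    [0,0,0],
    [0,0,0],
    [0,0,0],
    [0,0,0],
    [0,0,0]
  ]
}}

```text
clock: 0.85
position: [0.3521, -0.3977, 0.231]
ee_rot: [0.732, -0.682, -0.0, 0.0]
ft_force: [1.1, -0.6, 0.6]
grip_width: -0.001
```

{"api": "move_arm", "payload": {
  "claw": [0,0,0,0,0,0],
  "dp": [
    [-0.14,-0.1,0],
    [-0.14,-0.1,0],
    [-0.14,-0.1,0],
    [-0.14,-0.1,0],
    [-0.14,-0.1,0],
    [0,0,0]
  ],
  "turn": [
    [0,0,0],
    [0,0,0],
    [0,0,0],
    [0,0,0],
    [0,0,0],
    [0,0,0]
  ]
}}

```text
clock: 1.35
position: [0.445, -0.2458, 0.2314]
ee_rot: [0.735, -0.678, -0.0, -0.001]
ft_force: [0.1, 0.9, -0.5]
grip_width: 0.002
```

```bash
python3 -c "
from h import *
st();go(v2w([-.08,0,.1]),VY-np.pi/2)"
```

```text
t 1.35 pos [ 0.445  -0.2458  0.2314] view [-119.841   -28.2143  231.354 ] F [ 0.1259  0.9387 -0.499 ] grip 0.0016586709890269121 xang [ 0.08   -0.9968 -0.002 ] [ 0.0013  0.0021 -1.    ]
turn units [-0.0019  0.0025  0.0103]  min rows 0.06747381896554092
dp units [-0.1411 -0.1992  0.6568]  mm [-28.2143 -39.841  131.354 ]  min rows 3.3604996463542727
```

{"api": "move_arm", "payload": {
  "claw": [0,0,0,0,0,0,0],
  "dp": [
    [-0.14,-0.1,0],
    [0,-0.1,0.1],
    [0,0,0.14],
    [0,0,0.14],
    [0,0,0.14],
    [0,0,0.14],
    [0,0,0]
  ],
  "turn": [
    [0,0,0.01],
    [0,0,0],
    [0,0,0],
    [0,0,0],
    [0,0,0],
    [0,0,0],
    [0,0,0]
  ]
}}

```text
clock: 1.93
position: [0.476, -0.2209, 0.094]
ee_rot: [0.729, -0.684, -0.004, 0.001]
ft_force: [-1.4, 0.5, -0.7]
grip_width: -0.001
```

```bash
python3 -c "
from h import *
st();
import cv2
im=cams.camera('side');cv2.imwrite('pics/s1.png',cv2.resize(im[100:220,290:450,::-1],None,fx=5,fy=5))
st()"
```

```text
t 1.93 pos [ 0.476  -0.2209  0.094 ] view [-87.1396  -5.68    94.007 ] F [-1.4085  0.5489 -0.7153] grip -0.0011753867333130746 xang [ 0.0631 -0.998  -0.0041] [-0.0078  0.0036 -1.    ]
t 1.98 pos [ 0.4774 -0.2214  0.097 ] view [-85.7589  -6.2857  97.0144] F [ 0.8463 -0.0882  0.6249] grip -0.00042068506363415644 xang [ 0.0631 -0.998  -0.0028] [-0.0051  0.0024 -1.    ]
```

View pics/s1.png

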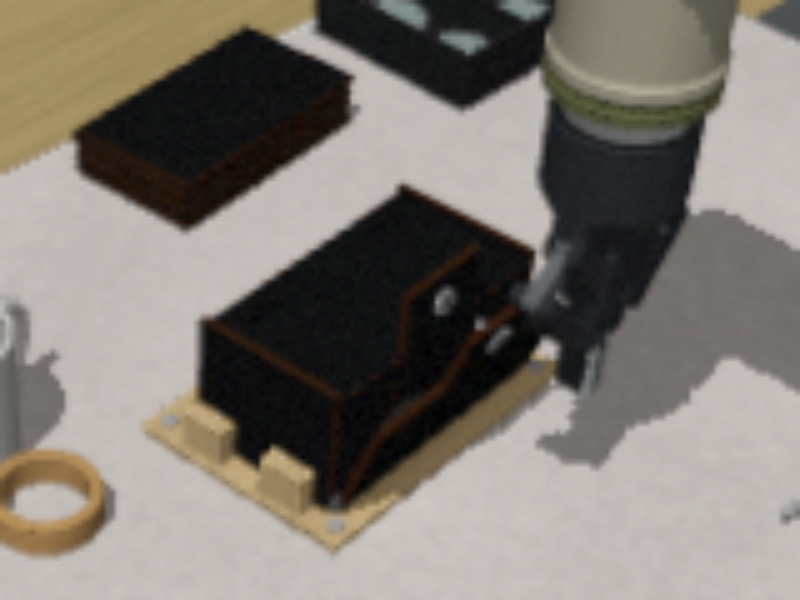

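{"api": "move_arm", "payload": {
  "claw": [0,0,0,0,0,0,0,0],
  "dp": [
    [-0.03,-0.05,0],
    [0,-0.05,0],
    [0,-0.05,0],
    [0,-0.04,0],
    [0,0,0],
    [0,0,0],
    [0,0,0],
    [0,0,0]
  ],
  "turn": [
    [0,0,0.01],
    [0,0,0],
    [0,0,0],
    [0,0,0],
    [0,0,0],
    [0,0,0],
    [0,0,0],
    [0,0,0]
  ]
}}

```text
clock: 2.65
position: [0.5166, -0.2141, 0.0993]
ee_rot: [0.726, -0.687, -0.0, 0.0]
ft_force: [-0.1, -0.1, -0.2]
grip_width: 0.0
```

```bash
python3 -c "
from h import *
st()"
```

```text
t 2.65 pos [ 0.5166 -0.2141  0.0993] view [-46.1408  -1.7984  99.3351] F [-0.0676 -0.1317 -0.1537] grip 5.163252943816185e-05 xang [ 0.0549 -0.9985  0.0001] [-0.0002 -0.0001 -1.    ]
```

{"api": "move_arm", "payload": {
  "claw": [0,0,0,0,0,0,0,0],
  "dp": [
    [0,-0.02,0],
    [0,-0.02,0],
    [0,-0.02,0],
    [0,0,0],
    [0,0,0],
    [0,0,0],
    [0,0,0],
    [0,0,0]
  ],
  "turn": [
    [0,0,0],
    [0,0,0],
    [0,0,0],
    [0,0,0],
    [0,0,0],
    [0,0,0],
    [0,0,0],
    [0,0,0]
  ]
}}

```text
clock: 3.32
position: [0.5289, -0.2132, 0.0993]
ee_rot: [0.726, -0.687, 0.0, 0.0]
ft_force: [0.5, 0.2, -0.7]
grip_width: -0.001
```

```bash
python3 -c "
from h import *
st()"
```

```text
t 3.32 pos [ 0.5289 -0.2132  0.0993] view [-33.8091  -1.8189  99.338 ] F [ 0.4684  0.1878 -0.7313] grip -0.0009043763286790219 xang [ 0.0552 -0.9985  0.0001] [ 0.0001 -0.0001 -1.    ]
```

```bash
cat >> h.py <<'E'
def snap(n,f,x,y,w,h,k):
    import cv2
    im=cams.camera(n)[:,:,::-1];c=cv2.resize(im[y:y+h,x:x+w],None,fx=k,fy=k,interpolation=cv2.INTER_CUBIC)
    c=(255*(c/255.)**.6).astype(np.uint8)
    for i in range(0,w,10): cv2.putText(c,str(x+i),(i*k,8),0,.3,(0,0,255),1)
    for j in range(0,h,10): cv2.putText(c,str(y+j),(0,j*k+3),0,.3,(0,0,255),1)
    cv2.imwrite(f,c)
E
python3 -c "
from h import *
snap('side','pics/s2.png',340,120,80,70,8)"
```

```text
(no output)
```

View pics/s2.png

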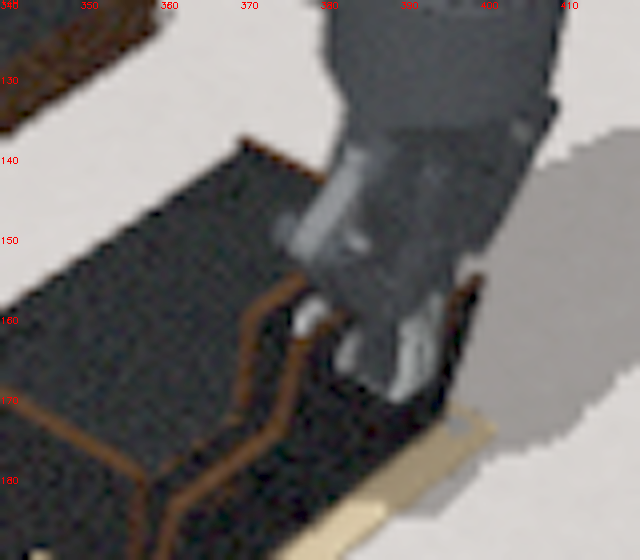

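The flap has moved up, and a gap is still visible between the tabs near (377,160). I'll advance in small steps from here and watch the force.

{"api": "move_arm", "payload": {
  "claw": [0,0,0,0,0],
  "dp": [
    [0,-0.008,0],
    [0,-0.008,0],
    [0,0,0],
    [0,0,0],
    [0,0,0]
  ],
  "turn": [
    [0,0,0],
    [0,0,0],
    [0,0,0],
    [0,0,0],
    [0,0,0]
  ]
}}

```text
clock: 3.78
position: [0.5322, -0.213, 0.0993]
ee_rot: [0.726, -0.687, 0.0, -0.0]
ft_force: [0.3, -0.6, 0.1]
grip_width: -0.001
```

{"api": "move_arm", "payload": {
  "claw": [0,0,0,0],
  "dp": [
    [0,-0.005,0],
    [0,0,0],
    [0,0,0],
    [0,0,0]
  ],
  "turn": [
    [0,0,0],
    [0,0,0],
    [0,0,0],
    [0,0,0]
  ]
}}

```text
clock: 4.12
position: [0.5332, -0.213, 0.0993]
ee_rot: [0.726, -0.687, 0.0, 0.0]
ft_force: [-0.5, -0.2, -0.3]
grip_width: 0.003
```

```bash
python3 -c "
from h import *
st();snap('side','pics/s3.png',340,120,80,70,8)"
```

```text
t 4.12 pos [ 0.5332 -0.213   0.0993] view [-29.5413  -1.8573  99.3188] F [-0.5083 -0.1911 -0.273 ] grip 0.002770057657615737 xang [ 0.0553 -0.9985  0.0001] [ 0.0001 -0.0001 -1.    ]
```

View pics/s3.png

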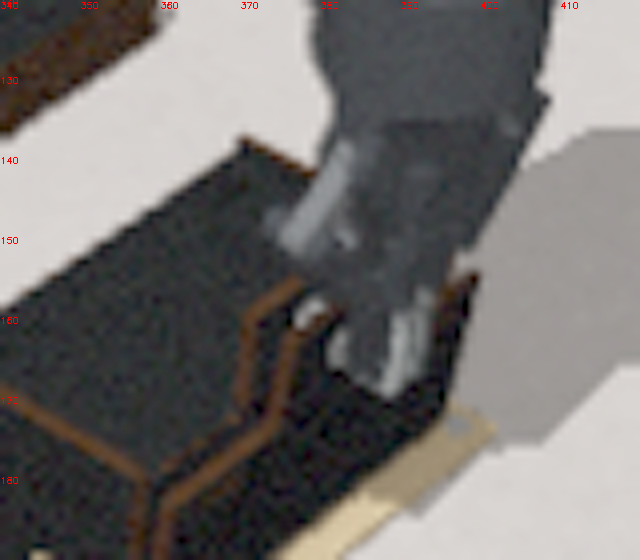

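{"api": "move_arm", "payload": {
  "claw": [0,0,0,0],
  "dp": [
    [0,-0.005,0],
    [0,-0.005,0],
    [0,0,0],
    [0,0,0]
  ],
  "turn": [
    [0,0,0],
    [0,0,0],
    [0,0,0],
    [0,0,0]
  ]
}}

```text
clock: 4.5
position: [0.5352, -0.2129, 0.0993]
ee_rot: [0.726, -0.687, 0.0, -0.0]
ft_force: [-0.6, 0.1, 0.3]
grip_width: 0.0
```

{"api": "move_arm", "payload": {
  "claw": [0,0,0,0],
  "dp": [
    [0,-0.004,0],
    [0,0,0],
    [0,0,0],
    [0,0,0]
  ],
  "turn": [
    [0,0,0],
    [0,0,0],
    [0,0,0],
    [0,0,0]
  ]
}}

```text
clock: 4.83
position: [0.5357, -0.2129, 0.0993]
ee_rot: [0.726, -0.687, -0.0, 0.0]
ft_force: [-2.9, -0.5, 1.2]
grip_width: -0.001
```

```bash
python3 -c "
from h import *
st();snap('side','pics/s4.png',340,120,80,70,8)"
```

```text
t 4.83 pos [ 0.5357 -0.2129  0.0993] view [-27.0301  -1.9546  99.2685] F [-2.9175 -0.5012  1.1727] grip -0.0005636798825475705 xang [ 0.055  -0.9985 -0.    ] [-0.0005  0.     -1.    ]
```

View pics/s4.png

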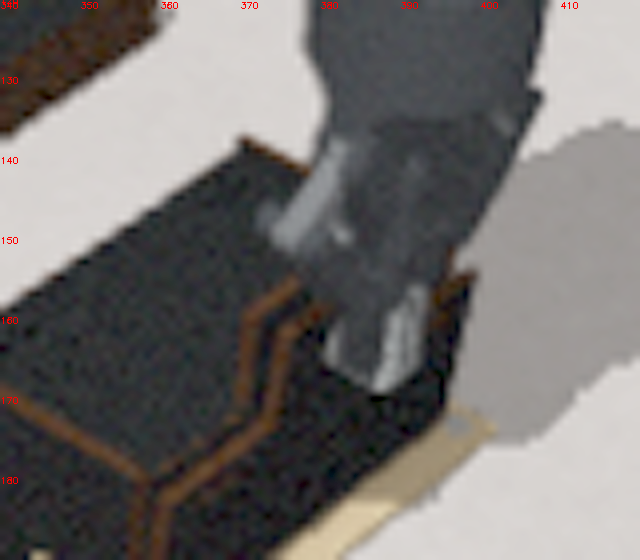

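Contact: about 3 N at TCP viewer-x −27.0 mm, where −27.5 mm was expected, so the stud is resting on its socket. Next I'll back off and go for the pliers.

{"api": "move_arm", "payload": {
  "claw": [0,0,0,0,0,0,0,0],
  "dp": [
    [0,0.02,0],
    [0,0.07,0],
    [0,0.1,0],
    [0,0.02,-0.08],
    [0,0,-0.15],
    [0,0,-0.15],
    [0,0,-0.15],
    [0,0,-0.15]
  ],
  "turn": [
    [0,0,0],
    [0,0,0],
    [0,0,0],
    [0,0,0],
    [0,0,0],
    [0,0,0],
    [0,0,0],
    [0,0,0]
  ]
}}

```text
clock: 5.55
position: [0.494, -0.215, 0.237]
ee_rot: [0.726, -0.687, 0.001, -0.0]
ft_force: [1.0, -0.4, -0.2]
grip_width: 0.003
```

{"api": "move_arm", "payload": {
  "claw": [0.3,0.6,1,1,1,1,1,1],
  "dp": [
    [0,0,0],
    [0,0,0],
    [0,0,0],
    [0,0,0],
    [0,0,0],
    [0,0,0],
    [0,0,0],
    [0,0,0]
  ],
  "turn": [
    [0,0,-0.15],
    [0,0,-0.15],
    [0,0,-0.15],
    [0,0,-0.15],
    [0,0,-0.15],
    [0,0,-0.15],
    [0,0,-0.15],
    [0,0,-0.15]
  ]
}}

```text
clock: 6.22
position: [0.4942, -0.2151, 0.2354]
ee_rot: [0.96, -0.28, 0.001, 0.0]
ft_force: [0.2, -0.6, -0.2]
grip_width: 0.998
```

{"api": "move_arm", "payload": {
  "claw": [1,1,1,1,1],
  "dp": [
    [0,0,0],
    [0,0,0],
    [0,0,0],
    [0,0,0],
    [0,0,0]
  ],
  "turn": [
    [0,0,-0.15],
    [0,0,-0.15],
    [0,0,-0.15],
    [0,0,-0.15],
    [0,0,-0.05]
  ]
}}

```text
clock: 6.63
position: [0.4942, -0.2151, 0.2354]
ee_rot: [1.0, -0.028, 0.0, 0.0]
ft_force: [-0.9, -1.3, 0.1]
grip_width: 0.999
```

```bash
python3 -c "
from h import *
st();go([.5645,.2005,.23],-.058);snap('side','pics/s5.png',310,120,100,75,8)
snap('top','pics/t5.png',340,155,85,65,9)
"
```

```text
t 6.63 pos [ 0.4942 -0.2151  0.2354] view [-68.5734  -1.1983 235.3505] F [-0.9488 -1.2874  0.1169] grip 0.9988394914258998 xang [ 0.9985 -0.0553  0.001 ] [ 0.001  -0.0002 -1.    ]
turn units [ 0.0002 -0.0013  0.0033]  min rows 0.022519227982090585
dp units [ 0.2305 -2.095   0.0268]  mm [  46.0984 -419.005     5.3505]  min rows 10.109524661070642
```

View pics/s5.png

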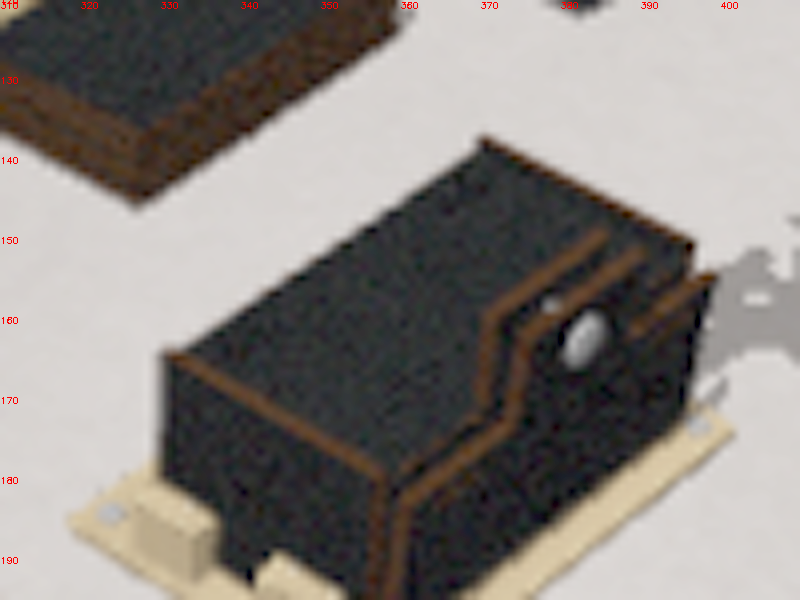

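View pics/t5.png

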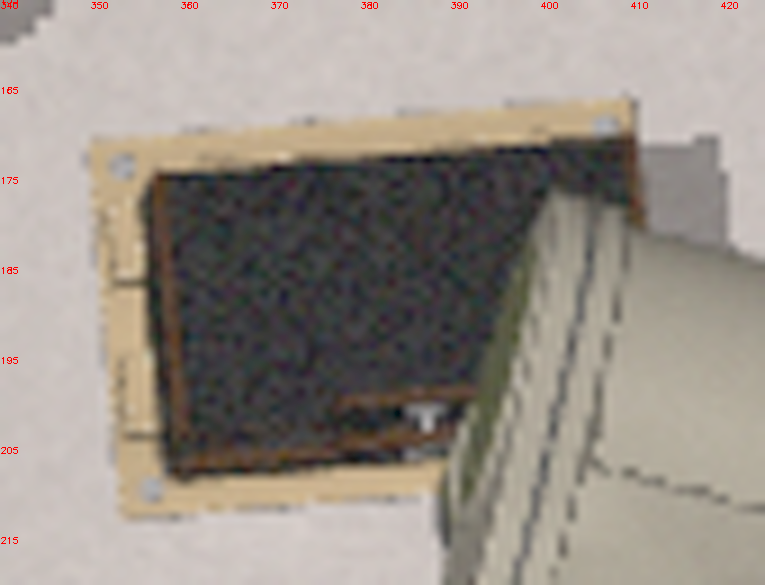

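The flap is now just before the fixed tab and parallel to it, with its cap at side (382,162) and a small gap. Now on to the stand.

{"api": "move_arm", "payload": {
  "claw": [1,1,1,1,1,1,1,1],
  "dp": [
    [0,-0.15,0],
    [0.02,-0.18,0],
    [0.03,-0.18,0],
    [0.03,-0.18,0],
    [0.03,-0.18,0],
    [0.03,-0.18,0],
    [0.03,-0.18,0],
    [0.03,-0.18,0]
  ],
  "turn": [
    [0,0,0],
    [0,0,0],
    [0,0,0],
    [0,0,0],
    [0,0,0],
    [0,0,0],
    [0,0,0],
    [0,0,0]
  ]
}}

```text
clock: 7.4
position: [0.5518, 0.0656, 0.2356]
ee_rot: [0.999, -0.033, 0.001, 0.0]
ft_force: [0.9, 0.7, 0.5]
grip_width: 1.002
```

{"api": "move_arm", "payload": {
  "claw": [1,1,1,1,1,1],
  "dp": [
    [0.02,-0.18,0],
    [0.02,-0.16,0],
    [0,-0.14,0],
    [0,-0.12,0],
    [0,0,0],
    [0,0,0]
  ],
  "turn": [
    [0,0,0],
    [0,0,0],
    [0,0,0],
    [0,0,0],
    [0,0,0],
    [0,0,0]
  ]
}}

```text
clock: 7.9
position: [0.5666, 0.1848, 0.2351]
ee_rot: [1.0, -0.031, -0.0, -0.0]
ft_force: [0.6, -0.5, 0.2]
grip_width: 0.999
```

```bash
python3 -c "
from h import *
st();go([.5645,.2005,.19],-.058);snap('side','pics/s6.png',220,160,80,100,6)
im=w2v(onz('side',(381.8,161.8),.108));print('cap on z108',im)
print('edges',[w2v(onz('side',p,.128)) for p in [(371,157.5),(375.5,161),(384.5,149.3),(389.3,151.3)]])
"
```

```text
t 7.90 pos [0.5666 0.1848 0.2351] view [ 32.4614 392.5253 235.1148] F [ 0.5732 -0.5498  0.1746] grip 0.9993441904020302 xang [ 0.9981 -0.0612 -0.0001] [-0.0001  0.0007 -1.    ]
turn units [-0.0009  0.0002 -0.0041]  min rows 0.02626774790174279
dp units [-0.0152 -0.0775  0.2256]  mm [ -3.0438 -15.5061  45.1148]  min rows 1.1463361895837598
cap on z108 [-0.013   0.0015  0.108 ]
edges [array([0.0058, 0.0282, 0.128 ]), array([-0.0125,  0.0318,  0.128 ]), array([ 0.0016, -0.0263,  0.128 ]), array([-0.0135, -0.0281,  0.128 ])]
```

View pics/s6.png

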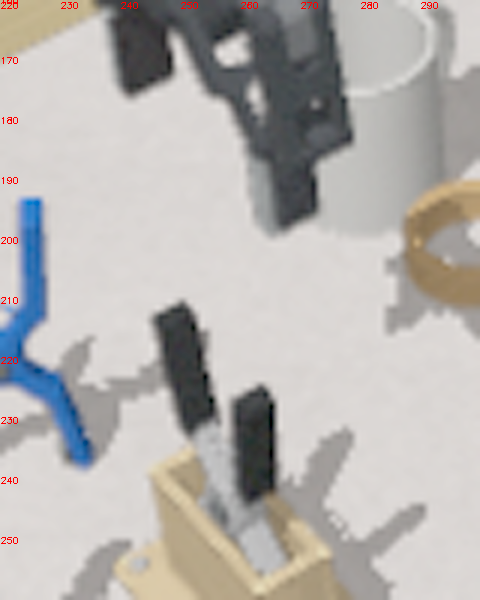

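```bash
python3 -c "
from h import *
import cv2
for n,b in (('side',(240,205,275,246)),('top',(256,185,272,212))):
    im=cv2.imread('pics/%s0.png'%n);x0,y0,x1,y1=b
    m=(im[y0:y1,x0:x1].max(2)<75).astype(np.uint8)
    k,l,s,c=cv2.connectedComponentsWithStats(m)
    for i in range(1,k):
        if s[i,4]>8:
            p=c[i]+[x0,y0];print(n,p,s[i],onz(n,p,.1325))
"

```

```text
side [250.4676 220.6331] [  6   5  10  23 139] [0.5894 0.1996 0.1325]
side [262.0238 234.0635] [ 19  19   7  21 126] [0.5385 0.2043 0.1325]
top [263.8131 200.2243] [  3   3  10  24 107] [0.5627 0.1963 0.1325]
top [270.5588 202.2647] [14  7  2 20 34] [0.5559 0.1742 0.1325]
```

{"api": "move_arm", "payload": {
  "claw": [1,1,1,1,1,1],
  "dp": [
    [-0.005,-0.075,0],
    [0,0,0.11],
    [0,0,0.1],
    [0,0,0],
    [0,0,0],
    [0,0,0]
  ],
  "turn": [
    [0,0,0],
    [0,0,0],
    [0,0,0],
    [0,0,0],
    [0,0,0],
    [0,0,0]
  ]
}}

```text
clock: 8.45
position: [0.5677, 0.1973, 0.1945]
ee_rot: [0.999, -0.032, 0.001, -0.0]
ft_force: [-1.1, -0.5, 0.4]
grip_width: 1.002
```

```bash
python3 -c "
from h import *
st();go([.565,.200,.117],-.062);snap('side','pics/s7.png',220,160,80,100,6)
snap('top','pics/t7.png',235,165,65,65,8)"
```

```text
t 8.45 pos [0.5677 0.1973 0.1945] view [ 34.3832 404.8301 194.4885] F [-1.1302 -0.4955  0.3514] grip 1.002268608556016 xang [ 0.9979 -0.0644  0.0012] [ 0.0012  0.     -1.    ]
turn units [-0.0001 -0.0016 -0.0031]  min rows 0.02213586849894555
dp units [-0.0142 -0.0129  0.3874]  mm [-2.8365 -2.5746 77.4885]  min rows 1.8605073275591444
```

View pics/s7.png

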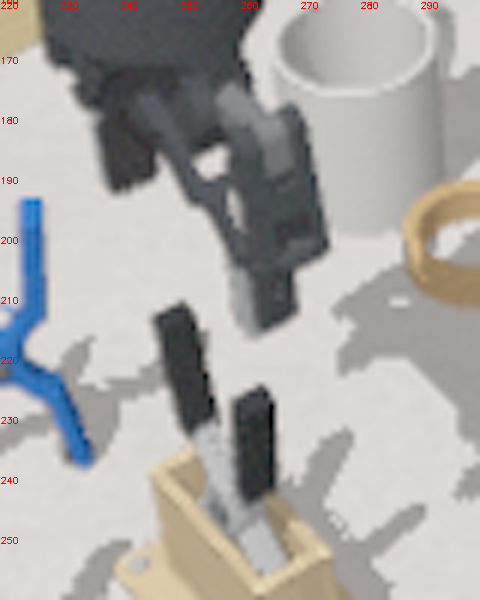

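{"api": "move_arm", "payload": {
  "claw": [1,1,1,1,1,1],
  "dp": [
    [-0.014,-0.013,0],
    [0,0,0.1],
    [0,0,0.1],
    [0,0,0.1],
    [0,0,0.087],
    [0,0,0]
  ],
  "turn": [
    [0,0,0],
    [0,0,0],
    [0,0,0],
    [0,0,0],
    [0,0,0],
    [0,0,0]
  ]
}}

```text
clock: 9.05
position: [0.5627, 0.2002, 0.113]
ee_rot: [1.0, -0.031, -0.002, 0.001]
ft_force: [-0.8, 0.7, 0.3]
grip_width: 1.0
```

```bash
python3 -c "
from h import *
st();snap('side','pics/s8.png',220,160,80,100,6)"
```

```text
t 9.05 pos [0.5627 0.2002 0.113 ] view [ 29.6548 408.113  113.0491] F [-0.8253  0.7088  0.2906] grip 0.9999796730979038 xang [ 0.998  -0.0625 -0.004 ] [-0.0041 -0.0014 -1.    ]
```

View pics/s8.png

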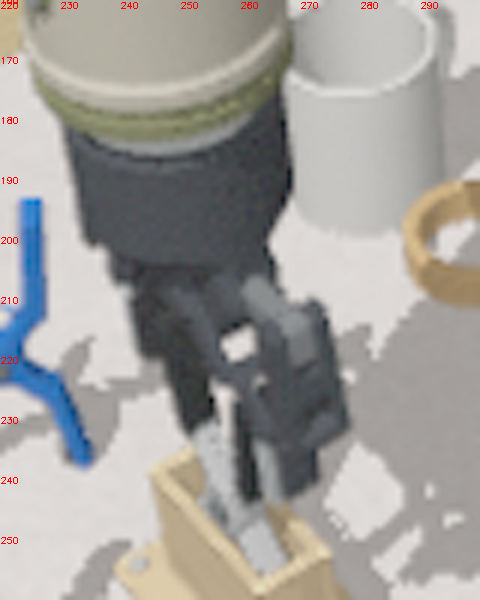

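Both handles are between the fingers. I'll close slowly.

{"api": "move_arm", "payload": {
  "claw": [0.9,0.85,0.8,0.77,0.74,0.74,0.74,0.74],
  "dp": [
    [0,0,0],
    [0,0,0],
    [0,0,0],
    [0,0,0],
    [0,0,0],
    [0,0,0],
    [0,0,0],
    [0,0,0]
  ],
  "turn": [
    [0,0,0],
    [0,0,0],
    [0,0,0],
    [0,0,0],
    [0,0,0],
    [0,0,0],
    [0,0,0],
    [0,0,0]
  ]
}}

```text
clock: 9.77
position: [0.5655, 0.2015, 0.1179]
ee_rot: [1.0, -0.031, 0.002, -0.001]
ft_force: [-0.7, -0.0, 9.1]
grip_width: 0.744
```

{"api": "move_arm", "payload": {
  "claw": [0.72,0.7,0.69,0.69,0.69],
  "dp": [
    [0,0,0],
    [0,0,0],
    [0,0,0],
    [0,0,0],
    [0,0,0]
  ],
  "turn": [
    [0,0,0],
    [0,0,0],
    [0,0,0],
    [0,0,0],
    [0,0,0]
  ]
}}

```text
clock: 10.18
position: [0.5668, 0.2023, 0.1198]
ee_rot: [1.0, -0.031, 0.003, -0.001]
ft_force: [-0.1, -0.5, 20.5]
grip_width: 0.694
```

{"api": "move_arm", "payload": {
  "claw": [0.68,0.67,0.66,0.66,0.66],
  "dp": [
    [0,0,0],
    [0,0,0],
    [0,0,0],
    [0,0,0],
    [0,0,0]
  ],
  "turn": [
    [0,0,0],
    [0,0,0],
    [0,0,0],
    [0,0,0],
    [0,0,0]
  ]
}}

```text
clock: 10.6
position: [0.5669, 0.2024, 0.12]
ee_rot: [1.0, -0.031, 0.003, -0.001]
ft_force: [-0.9, -0.3, 21.1]
grip_width: 0.692
```

```bash
python3 -c "
from h import *
st();snap('side','pics/s9.png',220,160,80,100,6);snap('top','pics/t9.png',235,165,65,65,8)"
```

```text
t 10.60 pos [0.5669 0.2024 0.12  ] view [ 33.9535 409.9855 119.9862] F [-0.9002 -0.2502 21.1478] grip 0.6918489493815788 xang [ 0.998  -0.0626  0.0067] [ 0.0069  0.0024 -1.    ]
```

View pics/s9.png

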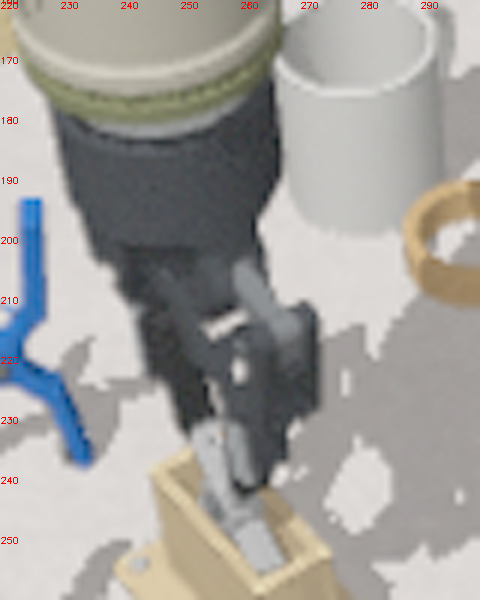

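View pics/t9.png

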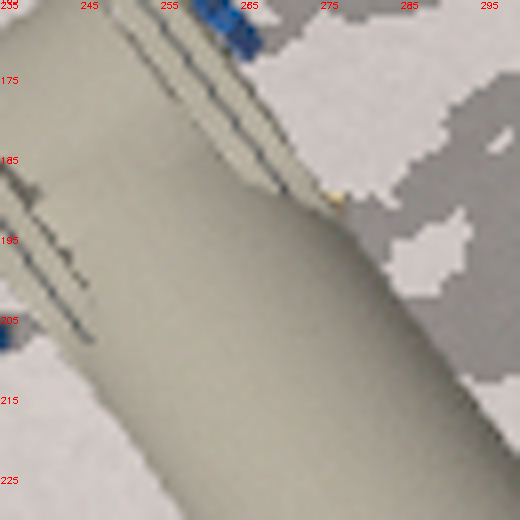

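The pads swing forward as they close, which has dragged the pliers down onto the stand floor (Fz 21 N). I'll move up a little to relieve it.

{"api": "move_arm", "payload": {
  "claw": [0.66,0.66,0.66,0.66],
  "dp": [
    [0,0,-0.01],
    [0,0,0],
    [0,0,0],
    [0,0,0]
  ],
  "turn": [
    [0,0,0],
    [0,0,0],
    [0,0,0],
    [0,0,0]
  ]
}}

```text
clock: 11.03
position: [0.5664, 0.2019, 0.121]
ee_rot: [1.0, -0.031, 0.003, -0.001]
ft_force: [0.3, 0.2, 15.2]
grip_width: 0.66
```

```bash
python3 -c "
from h import *
st()"
```

```text
t 11.03 pos [0.5664 0.2019 0.121 ] view [ 33.4711 409.5094 120.9789] F [ 0.31    0.1913 15.2419] grip 0.6598276501655732 xang [ 0.998  -0.0627  0.0055] [ 0.0056  0.0017 -1.    ]
```

{"api": "move_arm", "payload": {
  "claw": [0.66,0.66,0.66,0.66,0.66,0.66],
  "dp": [
    [0,0,-0.01],
    [0,0,-0.01],
    [0,0,-0.02],
    [0,0,-0.03],
    [0,0,0],
    [0,0,0]
  ],
  "turn": [
    [0,0,0],
    [0,0,0],
    [0,0,0],
    [0,0,0],
    [0,0,0],
    [0,0,0]
  ]
}}

```text
clock: 11.53
position: [0.5645, 0.2009, 0.1322]
ee_rot: [1.0, -0.031, 0.0, -0.0]
ft_force: [-0.1, 0.9, -0.9]
grip_width: 0.664
```

```bash
python3 -c "
from h import *
st();snap('side','pics/s10.png',220,160,80,100,6)"
```

```text
t 11.53 pos [0.5645 0.2009 0.1322] view [ 31.4592 408.6961 132.2085] F [-0.1424  0.9192 -0.9451] grip 0.6635438803380479 xang [ 0.998  -0.0626  0.0005] [ 0.0005  0.     -1.    ]
```

View pics/s10.png

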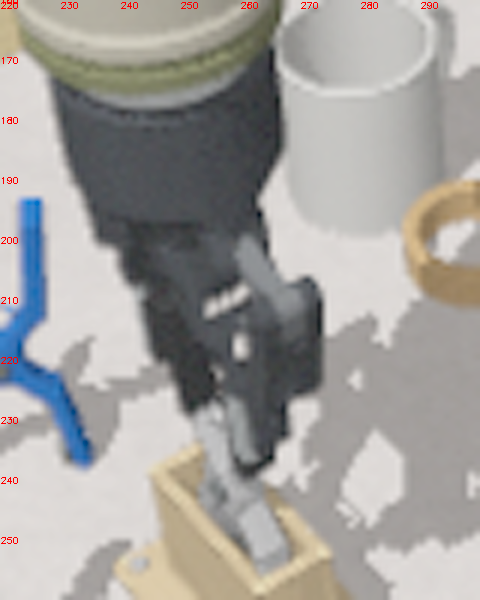

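{"api": "move_arm", "payload": {
  "claw": [0.66,0.66,0.66,0.66,0.66,0.66,0.66,0.66],
  "dp": [
    [0,0,-0.04],
    [0,0,-0.08],
    [0,0,-0.12],
    [0,0,-0.12],
    [0,0,-0.12],
    [0,0,-0.12],
    [0,0,-0.12],
    [0,0,-0.06]
  ],
  "turn": [
    [0,0,0],
    [0,0,0],
    [0,0,0],
    [0,0,0],
    [0,0,0],
    [0,0,0],
    [0,0,0],
    [0,0,0]
  ]
}}

```text
clock: 12.25
position: [0.5648, 0.2014, 0.2914]
ee_rot: [1.0, -0.031, 0.002, -0.001]
ft_force: [-0.1, -0.1, -0.2]
grip_width: 0.661
```

{"api": "move_arm", "payload": {
  "claw": [0.66,0.66,0.66],
  "dp": [
    [0,0,0],
    [0,0,0],
    [0,0,0]
  ],
  "turn": [
    [0,0,0],
    [0,0,0],
    [0,0,0]
  ]
}}

```text
clock: 12.5
position: [0.5639, 0.2005, 0.2862]
ee_rot: [1.0, -0.031, -0.001, 0.0]
ft_force: [-0.5, -0.1, -1.9]
grip_width: 0.661
```

```bash
python3 -c "
from h import *
st();snap('side','pics/s11.png',200,110,100,100,6);snap('top','pics/t11.png',235,165,65,65,8)"
```

```text
t 12.50 pos [0.5639 0.2005 0.2862] view [ 30.8458 408.3355 286.1789] F [-0.5024 -0.0973 -1.8896] grip 0.6607735708922597 xang [ 0.998  -0.0626 -0.002 ] [-0.0021 -0.0009 -1.    ]
```

View pics/s11.png

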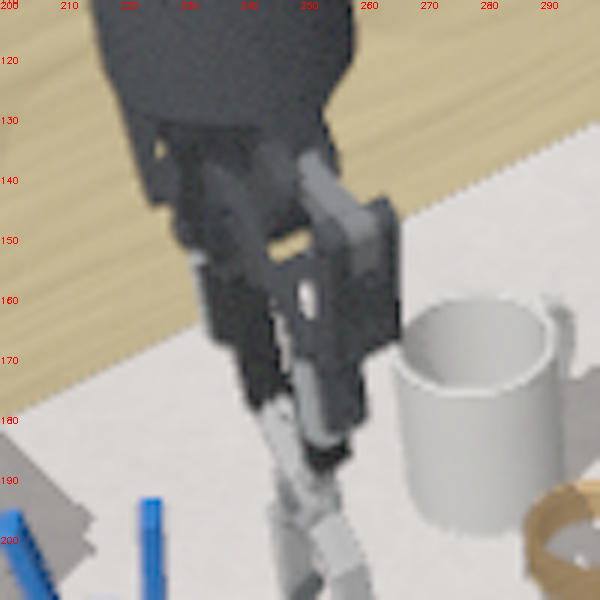

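```bash
python3 -c "
from h import *
snap('side','pics/s12.png',215,160,80,80,8)
for z in (.15,.16,.17): print(z,proj('side',[.5639,.2005,z]))"
```

```text
0.15 [255.8047 221.6199]
0.16 [255.2881 218.5239]
0.17 [254.7633 215.379 ]
```

View pics/s12.png

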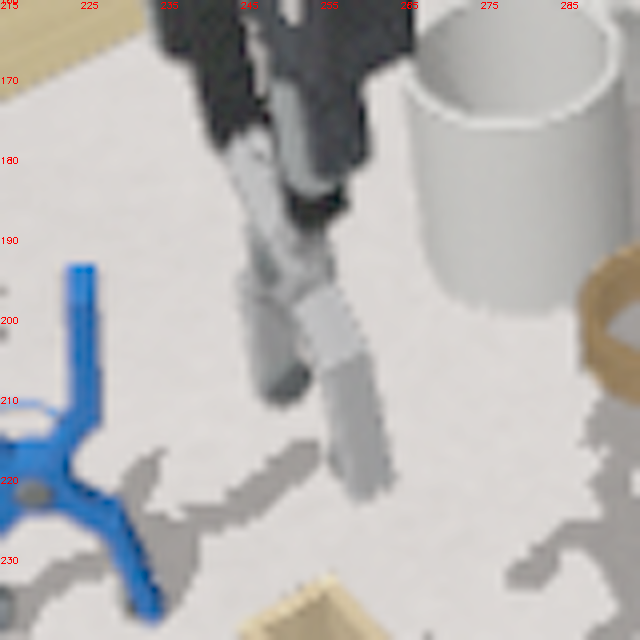

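```bash
python3 -c "
from h import *
for z in (.168,.174,.178):
  a=onz('side',(244.5,209.3),z);b=onz('side',(260.2,221.3),z);print(z,a,b,(a+b)/2,np.arctan2((a-b)[1],(a-b)[0]),np.linalg.norm(a-b))
snap('top','pics/t12.png',245,150,65,65,9)"
```

```text
0.168 [0.5965 0.2055 0.168 ] [0.5431 0.2012 0.168 ] [0.5698 0.2034 0.168 ] 0.07929154622116209 0.05350560844072661
0.174 [0.591  0.2083 0.174 ] [0.5381 0.2041 0.174 ] [0.5646 0.2062 0.174 ] 0.07929154622116236 0.053004298962459825
0.178 [0.5873 0.2102 0.178 ] [0.5348 0.206  0.178 ] [0.5611 0.2081 0.178 ] 0.07929154622116226 0.05267009264361549
```

View pics/t12.png

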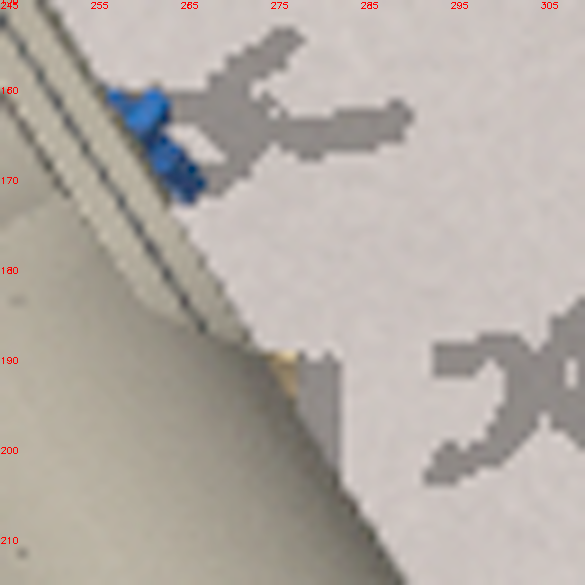

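The pliers are held straight. The jaws show in the side view with tips near (244,209) and (260,221), in line with the TCP to within about 2 mm. Next I'll turn to the viewer's yaw and carry them across.

{"api": "move_arm", "payload": {
  "claw": [0.66,0.66,0.66,0.66,0.66,0.66,0.66,0.66],
  "dp": [
    [0,0,0],
    [0,0,0],
    [0,0,0],
    [0,0.04,0],
    [0,0.08,0],
    [0,0.12,0],
    [0,0.15,0],
    [0,0.16,0]
  ],
  "turn": [
    [0,0,-0.05],
    [0,0,-0.07],
    [0,0,-0.05],
    [0,0,0],
    [0,0,0],
    [0,0,0],
    [0,0,0],
    [0,0,0]
  ]
}}

```text
clock: 13.37
position: [0.5718, 0.0901, 0.2876]
ee_rot: [0.999, 0.035, -0.0, -0.0]
ft_force: [-0.2, -0.1, -1.9]
grip_width: 0.662
```

{"api": "move_arm", "payload": {
  "claw": [0.66,0.66,0.66,0.66,0.66,0.66,0.66,0.66],
  "dp": [
    [0,0.16,0],
    [0,0.16,0],
    [0,0.16,0],
    [0,0.16,0],
    [0,0.16,0],
    [0,0.16,0],
    [0,0.13,0],
    [0,0.1,0]
  ],
  "turn": [
    [0,0,0],
    [0,0,0],
    [0,0,0],
    [0,0,0],
    [0,0,0],
    [0,0,0],
    [0,0,0],
    [0,0,0]
  ]
}}

```text
clock: 14.03
position: [0.5883, -0.1502, 0.2874]
ee_rot: [0.999, 0.033, -0.0, 0.0]
ft_force: [0.6, 0.1, -2.3]
grip_width: 0.661
```

{"api": "move_arm", "payload": {
  "claw": [0.66,0.66,0.66,0.66],
  "dp": [
    [0,0.07,0],
    [0,0.04,0],
    [0,0,0],
    [0,0,0]
  ],
  "turn": [
    [0,0,0],
    [0,0,0],
    [0,0,0],
    [0,0,0]
  ]
}}

```text
clock: 14.37
position: [0.5906, -0.1672, 0.2878]
ee_rot: [0.999, 0.036, -0.0, -0.0]
ft_force: [0.0, 0.3, -2.0]
grip_width: 0.664
```

```bash
python3 -c "
from h import *
st();go(v2w([-.0045,.0015,.286]),VY)"
```

```text
t 14.37 pos [ 0.5906 -0.1672  0.2878] view [ 31.0648  39.666  287.817 ] F [ 0.0168  0.2849 -2.0158] grip 0.6642616690414019 xang [ 0.9975  0.0713 -0.    ] [-0.0001  0.0007 -1.    ]
turn units [-0.0009  0.     -0.0008]  min rows 0.007636924873114608
dp units [-0.1778  0.1908  0.0091]  mm [-35.5648  38.166    1.817 ]  min rows 1.251790749800619
```

{"api": "move_arm", "payload": {
  "claw": [0.66,0.66,0.66,0.66,0.66,0.66,0.66],
  "dp": [
    [-0.03,0.03,0],
    [-0.06,0.06,0],
    [-0.06,0.06,0],
    [-0.028,0.04,0],
    [0,0,0],
    [0,0,0],
    [0,0,0]
  ],
  "turn": [
    [0,0,0],
    [0,0,0],
    [0,0,0],
    [0,0,0],
    [0,0,0],
    [0,0,0],
    [0,0,0]
  ]
}}

```text
clock: 14.95
position: [0.5583, -0.2073, 0.2881]
ee_rot: [0.999, 0.036, 0.0, -0.0]
ft_force: [-0.3, 0.6, -1.0]
grip_width: 0.658
```

```bash
python3 -c "
from h import *
st();go(v2w([-.0045,.0015,.26]),VY);snap('side','pics/s13.png',330,90,100,85,8)"
```

```text
t 14.95 pos [ 0.5583 -0.2073  0.2881] view [ -4.056    2.0113 288.0663] F [-0.2918  0.6165 -0.9759] grip 0.6580815774449776 xang [0.9974 0.0724 0.0006] [ 0.0005  0.0005 -1.    ]
turn units [-0.0006 -0.0007  0.0006]  min rows 0.0069066319726509085
dp units [-0.0022  0.0026  0.1403]  mm [-0.444   0.5113 28.0663]  min rows 0.67324756798822
```

View pics/s13.png

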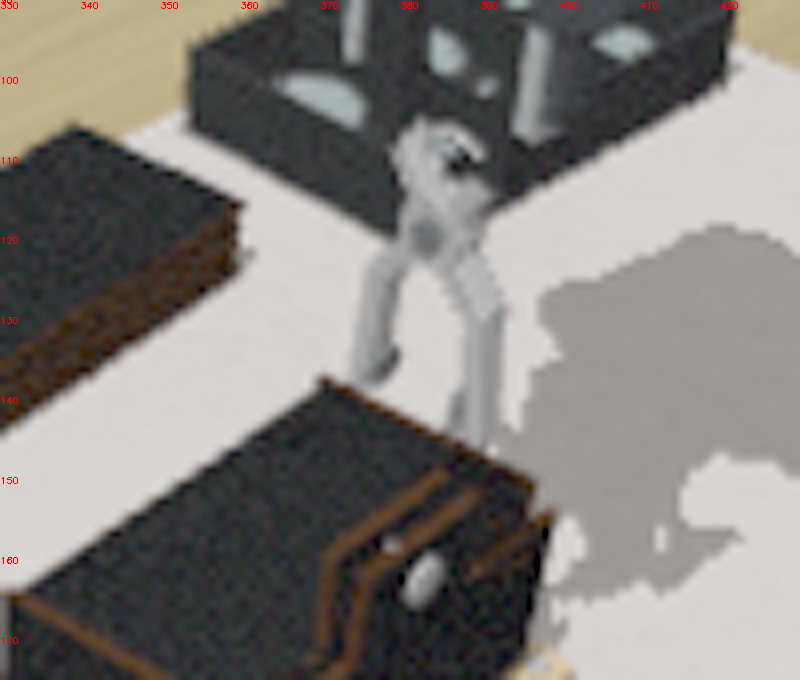

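```bash
cat >> h.py <<'E'
def ony(n,p,y):
    o,d=ray(n,p);o=w2v(o);d=Rv.inv().apply(d);return (o+d*(y-o[1])/d[1])*1e3
E
python3 -c "
from h import *
for nm,p in dict(piv=(382,119.7),backtip=(376,137.6),fronttip=(388.8,145.3)).items(): print(nm,[ony('side',p,y/1e3) for y in (5,9,12)])
print(ony('side',(381.8,161.8),0))
"
```

```text
piv [array([  0.6575,   5.    , 238.6551]), array([ -2.0164,   9.    , 241.7032]), array([ -4.0217,  12.    , 243.9893])]
backtip [array([ 12.7526,   5.    , 177.8537]), array([ 10.014 ,   9.    , 181.2272]), array([  7.9601,  12.    , 183.7572])]
fronttip [array([-29.9702,   5.    , 174.2089]), array([-32.4802,   9.    , 177.6019]), array([-34.3627,  12.    , 180.1466])]
[-11.9635   0.     106.5781]
```

{"api": "move_arm", "payload": {
  "claw": [0.66,0.66,0.66,0.66,0.66,0.66],
  "dp": [
    [0,0,0.04],
    [0,0,0.07],
    [0,0,0.07],
    [0,0,0.03],
    [0,0,0],
    [0,0,0]
  ],
  "turn": [
    [0,0,0],
    [0,0,0],
    [0,0,0],
    [0,0,0],
    [0,0,0],
    [0,0,0]
  ]
}}

```text
clock: 15.5
position: [0.5579, -0.2083, 0.2458]
ee_rot: [0.999, 0.036, -0.0, -0.0]
ft_force: [0.4, -0.1, -1.5]
grip_width: 0.657
```

```bash
python3 -c "
from h import *
st();snap('side','pics/s14.png',340,110,80,70,10)"
```

```text
t 15.50 pos [ 0.5579 -0.2083  0.2458] view [ -4.5684   1.0443 245.8355] F [ 0.442  -0.0675 -1.4712] grip 0.656612029007569 xang [ 0.9974  0.0714 -0.0003] [-0.0003  0.0003 -1.    ]
```

View pics/s14.png

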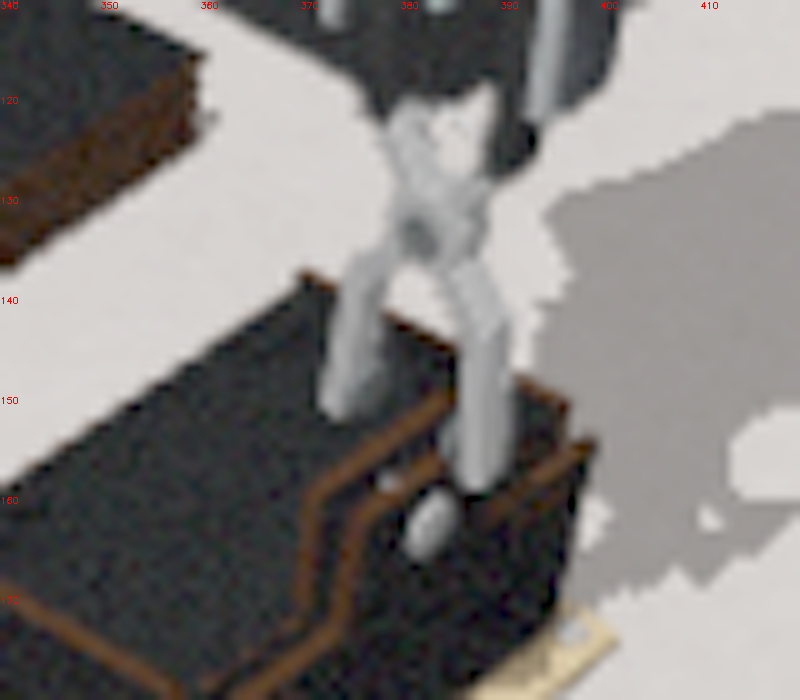

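The jaws straddle both tabs, with tips at (373,151) and (387,158) and the stud cap at (382,162). I'll lower slowly.

{"api": "move_arm", "payload": {
  "claw": [0.66,0.66,0.66,0.66,0.66],
  "dp": [
    [0,0,0.02],
    [0,0,0.025],
    [0,0,0.025],
    [0,0,0],
    [0,0,0]
  ],
  "turn": [
    [0,0,0],
    [0,0,0],
    [0,0,0],
    [0,0,0],
    [0,0,0]
  ]
}}

```text
clock: 15.97
position: [0.5575, -0.2086, 0.2315]
ee_rot: [0.999, 0.035, -0.0, -0.0]
ft_force: [-0.6, 0.7, -2.3]
grip_width: 0.665
```

{"api": "move_arm", "payload": {
  "claw": [0.66,0.66,0.66,0.66,0.66,0.66,0.66],
  "dp": [
    [0,0,0.02],
    [0,0,0.02],
    [0,0,0.02],
    [0,0,0.02],
    [0,0,0.01],
    [0,0,0],
    [0,0,0]
  ],
  "turn": [
    [0,0,0],
    [0,0,0],
    [0,0,0],
    [0,0,0],
    [0,0,0],
    [0,0,0],
    [0,0,0]
  ]
}}

```text
clock: 16.55
position: [0.5578, -0.2086, 0.2138]
ee_rot: [0.999, 0.035, -0.0, -0.0]
ft_force: [-0.8, 0.1, -1.8]
grip_width: 0.664
```

```bash
python3 -c "
from h import *
st();snap('side','pics/s15.png',340,110,80,70,10)"
```

```text
t 16.55 pos [ 0.5578 -0.2086  0.2138] view [ -4.6976   0.7239 213.8448] F [-0.7847  0.1113 -1.8244] grip 0.664150113302448 xang [ 0.9975  0.0709 -0.0001] [-0.0001  0.     -1.    ]
```

View pics/s15.png

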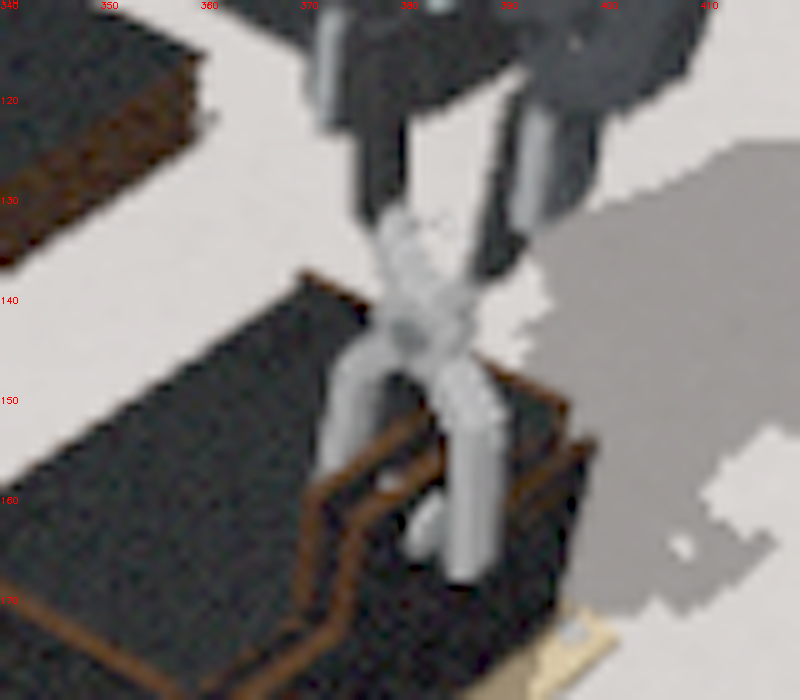

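{"api": "move_arm", "payload": {
  "claw": [0.65,0.64,0.63,0.62,0.61,0.6,0.6,0.6],
  "dp": [
    [0,0,0],
    [0,0,0],
    [0,0,0],
    [0,0,0],
    [0,0,0],
    [0,0,0],
    [0,0,0],
    [0,0,0]
  ],
  "turn": [
    [0,0,0],
    [0,0,0],
    [0,0,0],
    [0,0,0],
    [0,0,0],
    [0,0,0],
    [0,0,0],
    [0,0,0]
  ],
  "grip_force": 20
}}

```text
clock: 17.27
position: [0.558, -0.2086, 0.2141]
ee_rot: [0.999, 0.035, 0.0, 0.0]
ft_force: [0.6, -1.2, -0.5]
grip_width: 0.603
```

{"api": "move_arm", "payload": {
  "claw": [0.59,0.59,0.58,0.58,0.58],
  "dp": [
    [0,0,0],
    [0,0,0],
    [0,0,0],
    [0,0,0],
    [0,0,0]
  ],
  "turn": [
    [0,0,0],
    [0,0,0],
    [0,0,0],
    [0,0,0],
    [0,0,0]
  ]
}}

```text
clock: 17.68
position: [0.558, -0.2086, 0.2141]
ee_rot: [0.999, 0.036, 0.0, 0.0]
ft_force: [1.0, -0.2, 1.1]
grip_width: 0.58
```

{"api": "move_arm", "payload": {
  "claw": [0.57,0.57,0.57],
  "dp": [
    [0,0,0],
    [0,0,0],
    [0,0,0]
  ],
  "turn": [
    [0,0,0],
    [0,0,0],
    [0,0,0]
  ]
}}

```text
clock: 17.93
position: [0.558, -0.2086, 0.2143]
ee_rot: [0.999, 0.036, 0.0, 0.0]
ft_force: [1.4, 0.5, 3.3]
grip_width: 0.573
```

```bash
python3 -c "
from h import *
st();snap('side','pics/s16.png',340,110,80,70,10);st()"
```

```text
t 17.93 pos [ 0.558  -0.2086  0.2143] view [ -4.4191   0.6899 214.2592] F [1.3745 0.4944 3.3446] grip 0.5734597691722609 xang [0.9975 0.071  0.0008] [ 0.0008 -0.0003 -1.    ]
t 17.98 pos [ 0.558  -0.2087  0.2143] view [ -4.4167   0.6686 214.2566] F [1.5047 0.4832 2.6245] grip 0.5697185139091634 xang [0.9975 0.0709 0.0008] [ 0.0008 -0.0003 -1.    ]
```

View pics/s16.png

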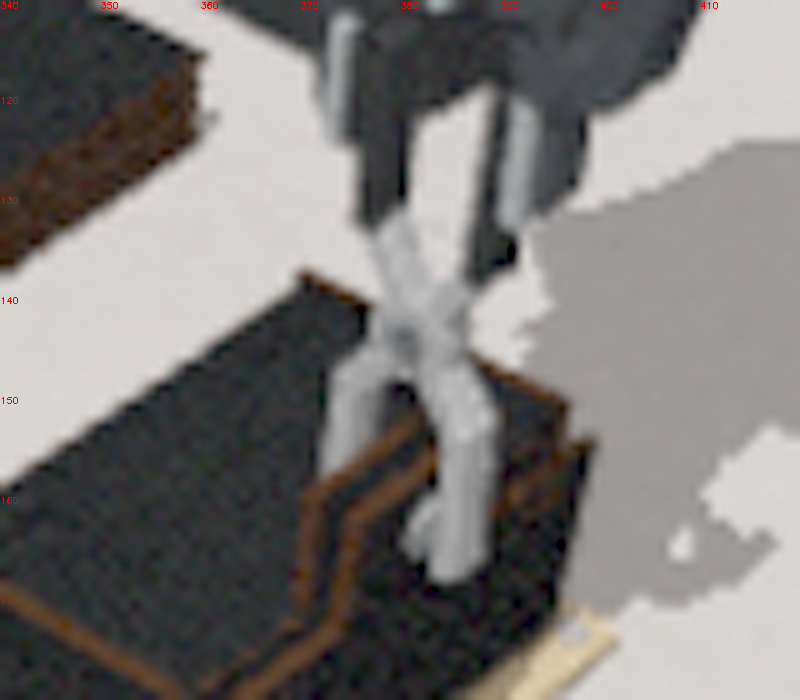

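{"api": "move_arm", "payload": {
  "claw": [0.565,0.56,0.56,0.56],
  "dp": [
    [0.001,0,-0.003],
    [0,0,0],
    [0,0,0],
    [0,0,0]
  ],
  "turn": [
    [0,0,0],
    [0,0,0],
    [0,0,0],
    [0,0,0]
  ]
}}

```text
clock: 18.32
position: [0.5581, -0.2086, 0.2146]
ee_rot: [0.999, 0.035, 0.0, 0.0]
ft_force: [3.5, 0.2, 1.4]
grip_width: 0.562
```

```bash
python3 -c "
from h import *
st()"
```

```text
t 18.32 pos [ 0.5581 -0.2086  0.2146] view [ -4.3626   0.6839 214.6139] F [3.4775 0.1541 1.3861] grip 0.561836422968049 xang [0.9975 0.0709 0.0004] [ 0.0004 -0.0001 -1.    ]
```

{"api": "move_arm", "payload": {
  "claw": [0.56,0.56,0.56,0.56],
  "dp": [
    [0.004,0,0],
    [0,0,0],
    [0,0,0],
    [0,0,0]
  ],
  "turn": [
    [0,0,0],
    [0,0,0],
    [0,0,0],
    [0,0,0]
  ]
}}

```text
clock: 18.65
position: [0.5586, -0.2087, 0.2146]
ee_rot: [0.999, 0.035, -0.0, 0.0]
ft_force: [1.0, 0.3, 3.5]
grip_width: 0.561
```

```bash
python3 -c "
from h import *
st()"
```

```text
t 18.65 pos [ 0.5586 -0.2087  0.2146] view [ -3.8712   0.5785 214.5854] F [0.9809 0.2635 3.4827] grip 0.5606069086341058 xang [ 0.9975  0.0707 -0.0003] [-0.0003 -0.0002 -1.    ]
```

{"api": "move_arm", "payload": {
  "claw": [0.555,0.55,0.55,0.55],
  "dp": [
    [0.003,0,-0.003],
    [0,0,0],
    [0,0,0],
    [0,0,0]
  ],
  "turn": [
    [0,0,0],
    [0,0,0],
    [0,0,0],
    [0,0,0]
  ]
}}

```text
clock: 18.98
position: [0.5591, -0.2086, 0.2149]
ee_rot: [0.999, 0.035, -0.0, -0.0]
ft_force: [-0.6, -0.2, 2.6]
grip_width: 0.551
```

```bash
python3 -c "
from h import *
st();snap('side','pics/s17.png',340,110,80,70,10);st()"
```

```text
t 18.98 pos [ 0.5591 -0.2086  0.2149] view [ -3.3422   0.6812 214.9284] F [-0.5741 -0.2078  2.6214] grip 0.5506637518374569 xang [ 0.9975  0.0708 -0.0006] [-0.0006  0.     -1.    ]
t 19.03 pos [ 0.5591 -0.2086  0.2149] view [ -3.3374   0.6606 214.9303] F [-0.3333  0.8405  1.8919] grip 0.5533202152995197 xang [ 0.9975  0.0708 -0.0006] [-0.0006 -0.     -1.    ]
```

View pics/s17.png

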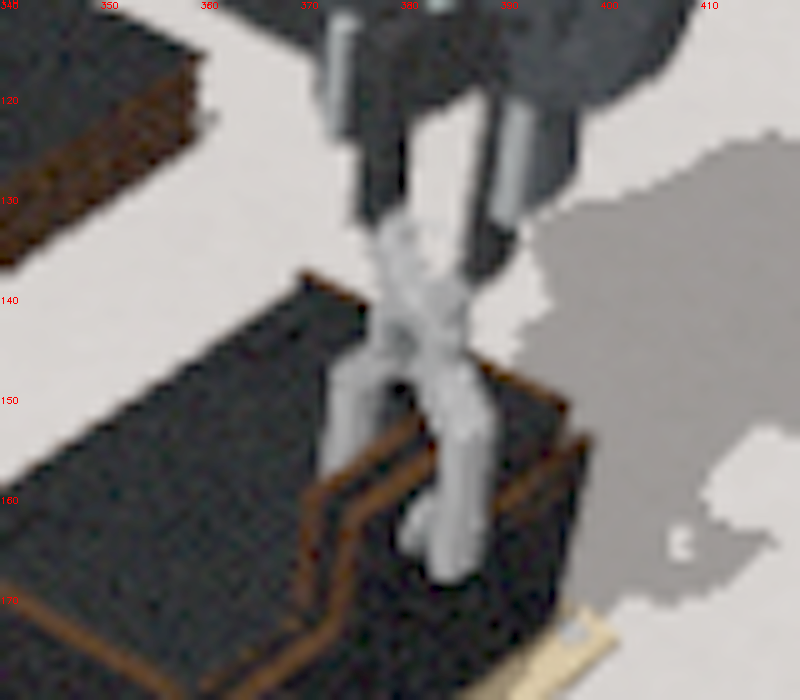

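{"api": "move_arm", "payload": {
  "claw": [0.545,0.54,0.54,0.54],
  "dp": [
    [0.002,0,-0.003],
    [0,0,0],
    [0,0,0],
    [0,0,0]
  ],
  "turn": [
    [0,0,0],
    [0,0,0],
    [0,0,0],
    [0,0,0]
  ]
}}

```text
clock: 19.37
position: [0.5595, -0.2085, 0.2153]
ee_rot: [0.999, 0.035, -0.0, -0.0]
ft_force: [-1.5, -0.2, -3.0]
grip_width: 0.541
```

```bash
python3 -c "
from h import *
st()"
```

```text
t 19.37 pos [ 0.5595 -0.2085  0.2153] view [ -2.9377   0.7543 215.324 ] F [-1.464  -0.1829 -2.9807] grip 0.541483309669908 xang [ 0.9975  0.0709 -0.0007] [-0.0007  0.0002 -1.    ]
```

{"api": "move_arm", "payload": {
  "claw": [0.535,0.53,0.53,0.53],
  "dp": [
    [0.002,0,-0.002],
    [0,0,0],
    [0,0,0],
    [0,0,0]
  ],
  "turn": [
    [0,0,0],
    [0,0,0],
    [0,0,0],
    [0,0,0]
  ]
}}

```text
clock: 19.7
position: [0.56, -0.2084, 0.2159]
ee_rot: [0.999, 0.035, -0.0, -0.0]
ft_force: [-1.2, -0.0, -3.1]
grip_width: 0.533
```

```bash
python3 -c "
from h import *
st();snap('side','pics/s18.png',340,110,80,70,10);st()"
```

```text
t 19.70 pos [ 0.56   -0.2084  0.2159] view [ -2.4413   0.7316 215.8803] F [-1.1658 -0.0443 -3.1051] grip 0.5331055207225253 xang [ 0.9975  0.0708 -0.0004] [-0.0004  0.0001 -1.    ]
t 19.75 pos [ 0.56   -0.2084  0.2159] view [ -2.426    0.7374 215.891 ] F [-0.487  -0.0682 -3.1576] grip 0.5347767613158547 xang [ 0.9975  0.0709 -0.0004] [-0.0004  0.0001 -1.    ]
```

View pics/s18.png

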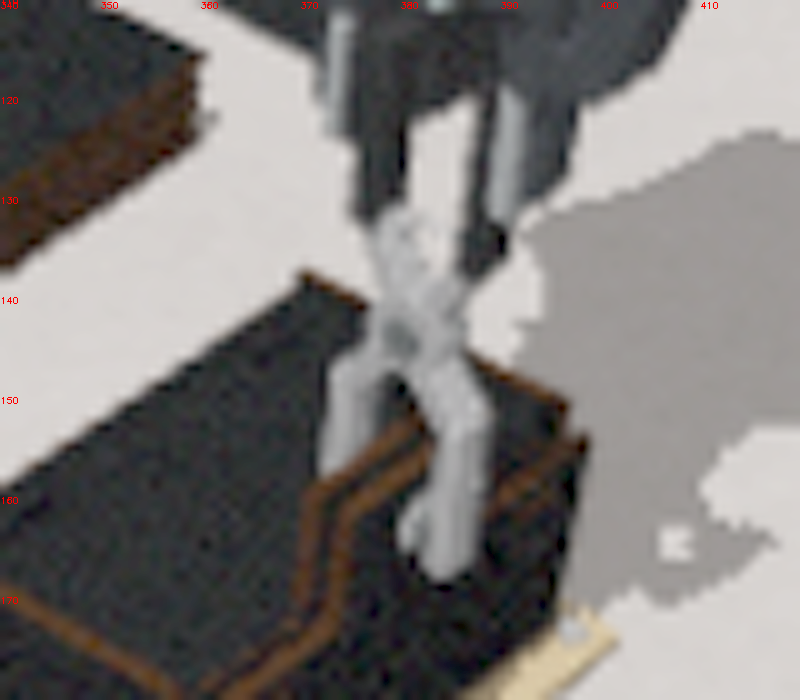

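{"api": "move_arm", "payload": {
  "claw": [0.525,0.52,0.52,0.52],
  "dp": [
    [0.002,0,0],
    [0,0,0],
    [0,0,0],
    [0,0,0]
  ],
  "turn": [
    [0,0,0],
    [0,0,0],
    [0,0,0],
    [0,0,0]
  ]
}}

```text
clock: 20.08
position: [0.5608, -0.2084, 0.2163]
ee_rot: [0.999, 0.035, 0.0, 0.0]
ft_force: [-0.9, 0.3, -2.5]
grip_width: 0.522
```

```bash
python3 -c "
from h import *
st()"
```

```text
t 20.08 pos [ 0.5608 -0.2084  0.2163] view [ -1.6849   0.6824 216.2926] F [-0.9432  0.2806 -2.4989] grip 0.521739008339653 xang [0.9975 0.0709 0.0006] [ 0.0006 -0.0001 -1.    ]
```

{"api": "move_arm", "payload": {
  "claw": [0.515,0.51,0.51,0.51],
  "dp": [
    [0.001,0,0],
    [0,0,0],
    [0,0,0],
    [0,0,0]
  ],
  "turn": [
    [0,0,0],
    [0,0,0],
    [0,0,0],
    [0,0,0]
  ]
}}

```text
clock: 20.42
position: [0.561, -0.2084, 0.2163]
ee_rot: [0.999, 0.036, 0.0, 0.0]
ft_force: [-0.7, 0.1, -1.7]
grip_width: 0.51
```

```bash
python3 -c "
from h import *
st();snap('side','pics/s19.png',340,110,80,70,10);st()"
```

```text
t 20.42 pos [ 0.561  -0.2084  0.2163] view [ -1.4404   0.7247 216.2565] F [-0.6932  0.0619 -1.6842] grip 0.509520588026331 xang [0.9975 0.071  0.0007] [ 0.0007 -0.0001 -1.    ]
t 20.47 pos [ 0.561  -0.2084  0.2162] view [ -1.489    0.7484 216.2059] F [-0.215   0.2053 -1.88  ] grip 0.5112001861471833 xang [0.9975 0.0709 0.0005] [ 0.0005 -0.     -1.    ]
```

View pics/s19.png

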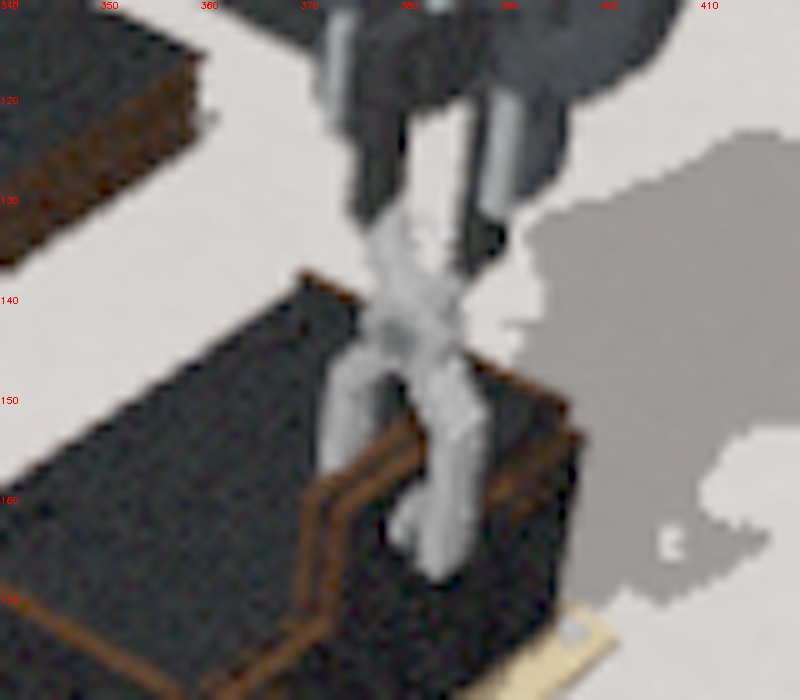

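The gap between the tabs has dropped from about 4.5 px to 2.2 px and the contact force is gone, so it looks clicked. I'll open the pliers gently, raise them clear and check.

{"api": "move_arm", "payload": {
  "claw": [0.52,0.54,0.56,0.58,0.6,0.62,0.64,0.64],
  "dp": [
    [0,0,0],
    [0,0,0],
    [0,0,0],
    [0,0,0],
    [0,0,0],
    [0,0,0],
    [0,0,0],
    [0,0,0]
  ],
  "turn": [
    [0,0,0],
    [0,0,0],
    [0,0,0],
    [0,0,0],
    [0,0,0],
    [0,0,0],
    [0,0,0],
    [0,0,0]
  ]
}}

```text
clock: 21.13
position: [0.5608, -0.2084, 0.2161]
ee_rot: [0.999, 0.035, 0.0, 0.0]
ft_force: [-0.3, 0.2, -2.3]
grip_width: 0.642
```

{"api": "move_arm", "payload": {
  "claw": [0.65,0.65,0.65,0.65],
  "dp": [
    [0,0,0],
    [0,0,0],
    [0,0,0],
    [0,0,0]
  ],
  "turn": [
    [0,0,0],
    [0,0,0],
    [0,0,0],
    [0,0,0]
  ]
}}

```text
clock: 21.47
position: [0.5608, -0.2084, 0.2161]
ee_rot: [0.999, 0.035, 0.0, 0.0]
ft_force: [-0.3, 0.4, -2.0]
grip_width: 0.648
```

```bash
python3 -c "
from h import *
st();snap('side','pics/s20.png',340,110,80,70,10);st()"
```

```text
t 21.47 pos [ 0.5608 -0.2084  0.2161] view [ -1.6972   0.6999 216.1218] F [-0.3238  0.3632 -2.0024] grip 0.6475368502732733 xang [0.9975 0.0709 0.    ] [ 0.     -0.0001 -1.    ]
t 21.52 pos [ 0.5608 -0.2085  0.2161] view [ -1.6896   0.6643 216.1267] F [-0.533   0.509  -2.8385] grip 0.6492940791932914 xang [0.9975 0.0708 0.0001] [ 0.0001 -0.0001 -1.    ]
```

View pics/s20.png

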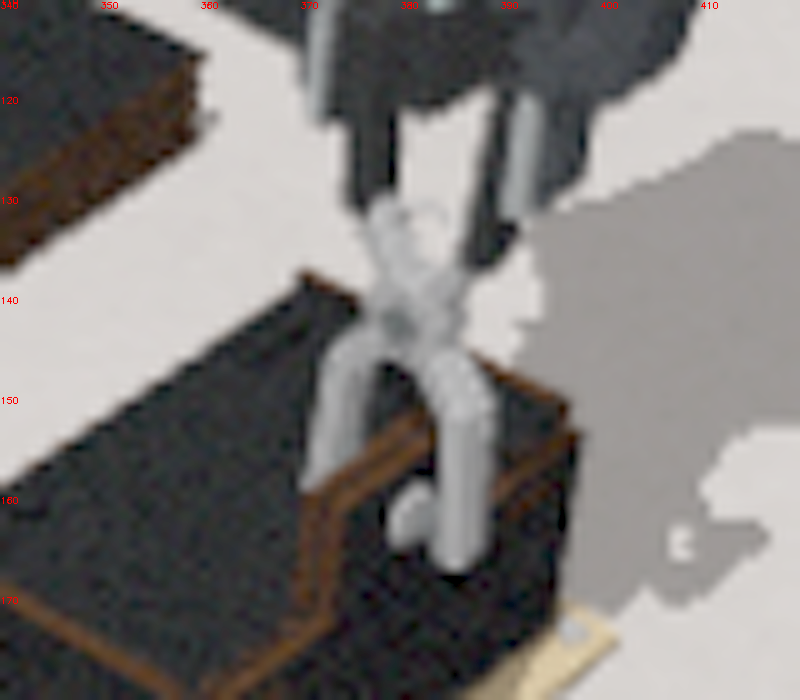

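{"api": "move_arm", "payload": {
  "claw": [0.65,0.65,0.65,0.65,0.65,0.65,0.65,0.65],
  "dp": [
    [0,0,-0.02],
    [0,0,-0.04],
    [0,0,-0.06],
    [0,0,-0.07],
    [0,0,-0.08],
    [0,0,-0.07],
    [0,0,-0.04],
    [0,0,0]
  ],
  "turn": [
    [0,0,0],
    [0,0,0],
    [0,0,0],
    [0,0,0],
    [0,0,0],
    [0,0,0],
    [0,0,0],
    [0,0,0]
  ]
}}

```text
clock: 22.18
position: [0.5617, -0.2085, 0.295]
ee_rot: [0.999, 0.035, 0.002, 0.001]
ft_force: [0.4, -1.2, -1.3]
grip_width: 0.648
```

```bash
python3 -c "
from h import *
st();snap('side','pics/s21.png',330,100,80,75,10);st()"
```

```text
t 22.18 pos [ 0.5617 -0.2085  0.295 ] view [ -0.8086   0.5136 294.9888] F [ 0.4282 -1.164  -1.3294] grip 0.6475758850372312 xang [0.9975 0.0709 0.0036] [ 0.0037 -0.0015 -1.    ]
t 22.23 pos [ 0.5612 -0.2085  0.2933] view [ -1.2468   0.6317 293.3467] F [-0.2906 -0.1918 -2.1202] grip 0.6504393328821146 xang [0.9975 0.0709 0.0019] [ 0.0019 -0.0008 -1.    ]
```

View pics/s21.png

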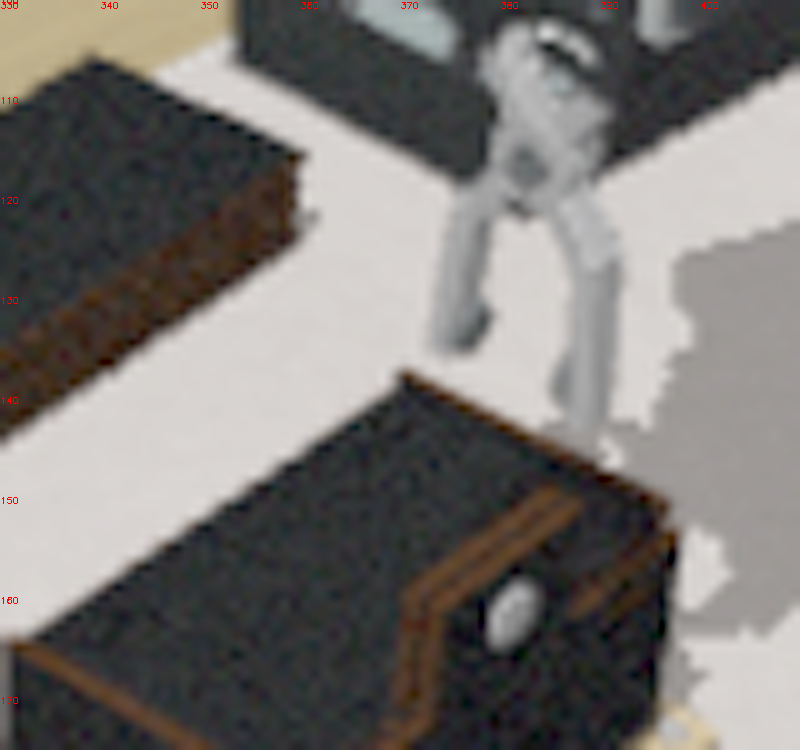

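The flap is shut: the cap moved to (380,161) and the tabs now sit together. Returning the pliers to the stand.

{"api": "move_arm", "payload": {
  "claw": [0.65,0.65,0.65,0.65,0.65,0.65,0.65,0.65],
  "dp": [
    [0,0,0],
    [0,0,0],
    [0,0,0],
    [0,-0.04,0],
    [0,-0.08,0],
    [0,-0.12,0],
    [0,-0.15,0],
    [0,-0.16,0]
  ],
  "turn": [
    [0,0,0.05],
    [0,0,0.07],
    [0,0,0.05],
    [0,0,0],
    [0,0,0],
    [0,0,0],
    [0,0,0],
    [0,0,0]
  ]
}}

```text
clock: 22.9
position: [0.5672, -0.0976, 0.2914]
ee_rot: [1.0, -0.031, -0.0, -0.0]
ft_force: [0.8, -0.1, -1.4]
grip_width: 0.651
```

{"api": "move_arm", "payload": {
  "claw": [0.65,0.65,0.65,0.65,0.65,0.65,0.65,0.65],
  "dp": [
    [0,-0.16,0],
    [0,-0.16,0],
    [0,-0.16,0],
    [0,-0.16,0],
    [0,-0.16,0],
    [0,-0.16,0],
    [0,-0.12,0],
    [0,-0.08,0]
  ],
  "turn": [
    [0,0,0],
    [0,0,0],
    [0,0,0],
    [0,0,0],
    [0,0,0],
    [0,0,0],
    [0,0,0],
    [0,0,0]
  ]
}}

```text
clock: 23.57
position: [0.581, 0.1371, 0.2916]
ee_rot: [1.0, -0.029, -0.0, -0.001]
ft_force: [-0.5, 0.7, -1.3]
grip_width: 0.649
```

{"api": "move_arm", "payload": {
  "claw": [0.65,0.65,0.65,0.65],
  "dp": [
    [0,-0.04,0],
    [0,0,0],
    [0,0,0],
    [0,0,0]
  ],
  "turn": [
    [0,0,0],
    [0,0,0],
    [0,0,0],
    [0,0,0]
  ]
}}

```text
clock: 23.9
position: [0.5829, 0.1392, 0.2919]
ee_rot: [0.999, -0.032, -0.0, 0.0]
ft_force: [0.8, 0.5, -1.9]
grip_width: 0.649
```

```bash
python3 -c "
from h import *
st();go([.5645,.2005,.286],-.0626)"
```

```text
t 23.90 pos [0.5829 0.1392 0.2919] view [ 45.3769 345.8217 291.8753] F [ 0.8124  0.4518 -1.8611] grip 0.6490888141655966 xang [ 0.9979 -0.0641 -0.0001] [-0.0001 -0.001  -1.    ]
turn units [ 0.0012  0.0001 -0.002 ]  min rows 0.014842660538761165
dp units [-0.1109 -0.3002  0.0294]  mm [-22.1812 -60.04     5.8753]  min rows 1.541374904828734
```

{"api": "move_arm", "payload": {
  "claw": [0.65,0.65,0.65,0.65,0.65,0.65,0.65,0.65],
  "dp": [
    [-0.02,-0.05,0],
    [-0.03,-0.08,0],
    [-0.03,-0.08,0],
    [-0.02,-0.06,0],
    [-0.01,-0.03,0.01],
    [0,0,0],
    [0,0,0],
    [0,0,0]
  ],
  "turn": [
    [0,0,0],
    [0,0,0],
    [0,0,0],
    [0,0,0],
    [0,0,0],
    [0,0,0],
    [0,0,0],
    [0,0,0]
  ]
}}

```text
clock: 24.57
position: [0.5649, 0.2009, 0.2899]
ee_rot: [0.999, -0.032, 0.0, 0.0]
ft_force: [-0.4, 0.3, -1.9]
grip_width: 0.648
```

```bash
python3 -c "
from h import *
st();go([.5645,.2005,.19],-.0626);snap('side','pics/s22.png',215,160,80,80,8)"
```

```text
t 24.57 pos [0.5649 0.2009 0.2899] view [ 31.9225 408.6831 289.9204] F [-0.3888  0.2897 -1.9279] grip 0.6484608342366057 xang [ 0.9979 -0.0641  0.0001] [ 0.     -0.0007 -1.    ]
turn units [ 0.0009 -0.0001 -0.0019]  min rows 0.013458784032856495
dp units [-0.0021  0.0022  0.4996]  mm [-0.4128  0.4474 99.9204]  min rows 2.396218182802621
```

View pics/s22.png

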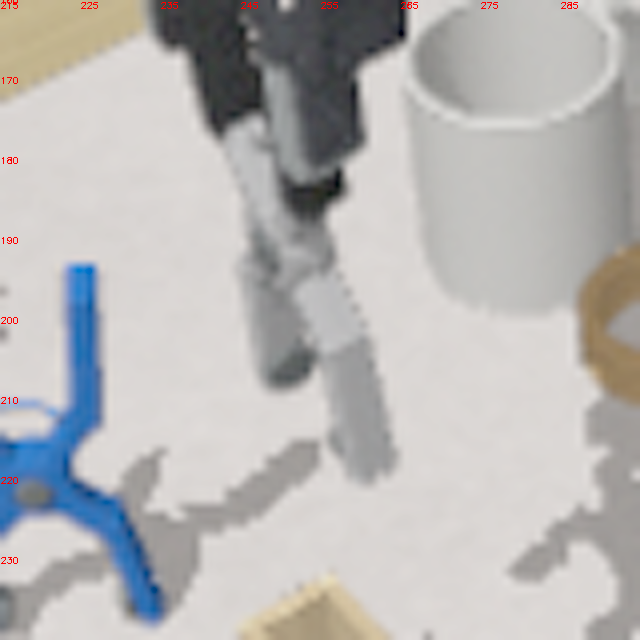

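Same pose in hand as when lifted. Lowering to just above the rim.

{"api": "move_arm", "payload": {
  "claw": [0.65,0.65,0.65,0.65,0.65,0.65,0.65,0.65],
  "dp": [
    [0,0,0.04],
    [0,0,0.08],
    [0,0,0.1],
    [0,0,0.1],
    [0,0,0.08],
    [0,0,0.05],
    [0,0,0],
    [0,0,0]
  ],
  "turn": [
    [0,0,0],
    [0,0,0],
    [0,0,0],
    [0,0,0],
    [0,0,0],
    [0,0,0],
    [0,0,0],
    [0,0,0]
  ]
}}

```text
clock: 25.28
position: [0.5645, 0.2018, 0.2001]
ee_rot: [1.0, -0.031, -0.0, 0.0]
ft_force: [-0.0, 0.2, -0.8]
grip_width: 0.651
```

```bash
python3 -c "
from h import *
st();go([.5645,.2005,.122],-.0626);snap('side','pics/s23.png',220,190,75,75,9)"
```

```text
t 25.28 pos [0.5645 0.2018 0.2001] view [ 31.5552 409.6186 200.054 ] F [-0.0364  0.2275 -0.7543] grip 0.6506071731934834 xang [ 0.998  -0.0629 -0.0004] [-0.0004 -0.0002 -1.    ]
turn units [ 0.0002  0.0005 -0.0005]  min rows 0.004722474469614459
dp units [0.0004 0.0066 0.3903]  mm [ 0.0767  1.3251 78.054 ]  min rows 1.8720698324348757
```

View pics/s23.png

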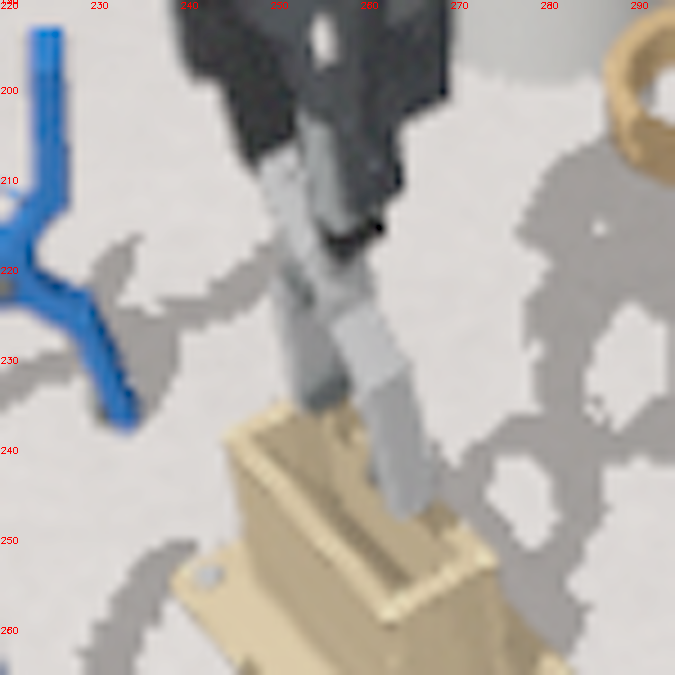

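{"api": "move_arm", "payload": {
  "claw": [0.65,0.65,0.65,0.65,0.65,0.65],
  "dp": [
    [0,0.005,0.03],
    [0,0,0.04],
    [0,0,0.04],
    [0,0,0.03],
    [0,0,0],
    [0,0,0]
  ],
  "turn": [
    [0,0,0],
    [0,0,0],
    [0,0,0],
    [0,0,0],
    [0,0,0],
    [0,0,0]
  ]
}}

```text
clock: 25.83
position: [0.5641, 0.2011, 0.1716]
ee_rot: [1.0, -0.031, -0.0, 0.0]
ft_force: [-0.3, -0.9, -1.3]
grip_width: 0.651
```

```bash
python3 -c "
from h import *
st();snap('side','pics/s24.png',220,190,75,75,9)"
```

```text
t 25.83 pos [0.5641 0.2011 0.1716] view [ 31.1114 408.9177 171.5929] F [-0.2971 -0.8938 -1.3055] grip 0.6510509700033925 xang [ 0.9981 -0.0624 -0.0009] [-0.0009 -0.0002 -1.    ]
```

View pics/s24.png

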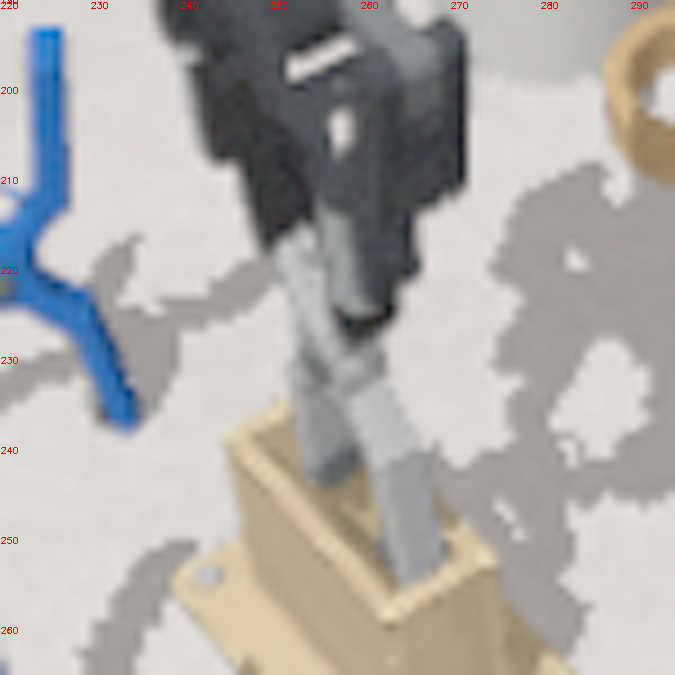

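The jaws are inside the pocket and not touching it. I'll keep going down to the floor.

{"api": "move_arm", "payload": {
  "claw": [0.65,0.65,0.65,0.65,0.65,0.65],
  "dp": [
    [0,0,0.03],
    [0,0,0.05],
    [0,0,0.05],
    [0,0,0.04],
    [0,0,0.02],
    [0,0,0]
  ],
  "turn": [
    [0,0,0],
    [0,0,0],
    [0,0,0],
    [0,0,0],
    [0,0,0],
    [0,0,0]
  ]
}}

```text
clock: 26.38
position: [0.5637, 0.2008, 0.1325]
ee_rot: [1.0, -0.031, -0.001, 0.0]
ft_force: [-0.1, 0.5, -1.7]
grip_width: 0.652
```

{"api": "move_arm", "payload": {
  "claw": [0.65,0.65,0.65,0.65,0.65],
  "dp": [
    [0,0,0.02],
    [0,0,0.01],
    [0,0,0],
    [0,0,0],
    [0,0,0]
  ],
  "turn": [
    [0,0,0],
    [0,0,0],
    [0,0,0],
    [0,0,0],
    [0,0,0]
  ]
}}

```text
clock: 26.8
position: [0.5645, 0.2012, 0.1284]
ee_rot: [1.0, -0.031, 0.0, -0.0]
ft_force: [-0.4, -0.0, -1.8]
grip_width: 0.651
```

```bash
python3 -c "
from h import *
st();snap('side','pics/s25.png',220,190,75,75,9)"
```

```text
t 26.80 pos [0.5645 0.2012 0.1284] view [ 31.5391 409.0156 128.3897] F [-0.3915 -0.0258 -1.7532] grip 0.6512244066027536 xang [ 0.998  -0.0625  0.0005] [ 0.0005  0.0001 -1.    ]
```

View pics/s25.png

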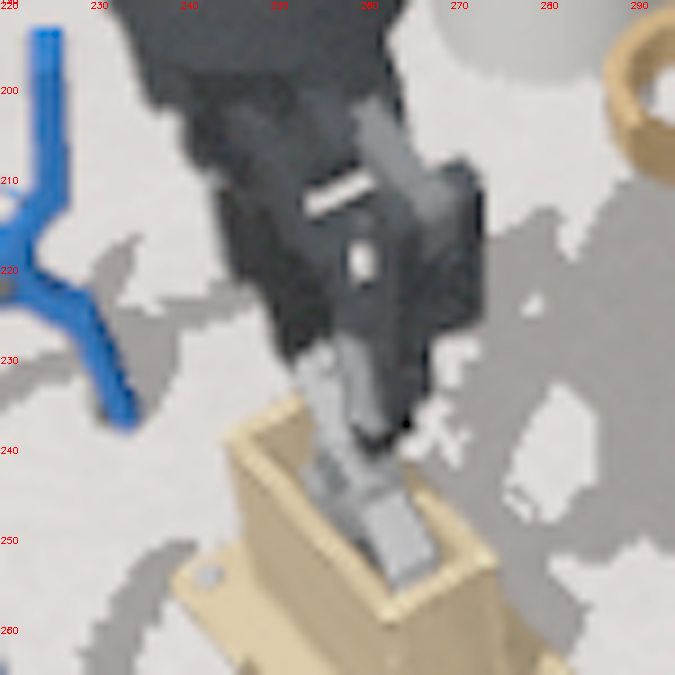

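{"api": "move_arm", "payload": {
  "claw": [0.65,0.65,0.65,0.65],
  "dp": [
    [0,0,0.01],
    [0,0,0.01],
    [0,0,0],
    [0,0,0]
  ],
  "turn": [
    [0,0,0],
    [0,0,0],
    [0,0,0],
    [0,0,0]
  ]
}}

```text
clock: 27.18
position: [0.5643, 0.2011, 0.1239]
ee_rot: [1.0, -0.031, -0.0, 0.0]
ft_force: [0.1, -0.3, -1.3]
grip_width: 0.648
```

{"api": "move_arm", "payload": {
  "claw": [0.65,0.65,0.65,0.65],
  "dp": [
    [0,0,0.007],
    [0,0,0],
    [0,0,0],
    [0,0,0]
  ],
  "turn": [
    [0,0,0],
    [0,0,0],
    [0,0,0],
    [0,0,0]
  ]
}}

```text
clock: 27.52
position: [0.5644, 0.2011, 0.1227]
ee_rot: [1.0, -0.031, 0.0, 0.0]
ft_force: [-0.3, -0.6, -1.9]
grip_width: 0.651
```

{"api": "move_arm", "payload": {
  "claw": [0.65,0.65,0.65,0.65],
  "dp": [
    [0,0,0.007],
    [0,0,0],
    [0,0,0],
    [0,0,0]
  ],
  "turn": [
    [0,0,0],
    [0,0,0],
    [0,0,0],
    [0,0,0]
  ]
}}

```text
clock: 27.85
position: [0.5648, 0.2014, 0.1219]
ee_rot: [1.0, -0.031, 0.001, -0.0]
ft_force: [-0.8, 0.8, 5.5]
grip_width: 0.649
```

{"api": "move_arm", "payload": {
  "claw": [0.65,0.65,0.65,0.65],
  "dp": [
    [0,0,0.007],
    [0,0,0],
    [0,0,0],
    [0,0,0]
  ],
  "turn": [
    [0,0,0],
    [0,0,0],
    [0,0,0],
    [0,0,0]
  ]
}}

```text
clock: 28.18
position: [0.565, 0.2015, 0.1208]
ee_rot: [1.0, -0.031, 0.001, -0.0]
ft_force: [-0.7, -0.1, 7.0]
grip_width: 0.651
```

Floor contact at TCP z ≈ 0.122, as expected. I'll release slowly.

{"api": "move_arm", "payload": {
  "claw": [0.66,0.67,0.68,0.69,0.7,0.71,0.72,0.74],
  "dp": [
    [0,0,0],
    [0,0,0],
    [0,0,0],
    [0,0,0],
    [0,0,0],
    [0,0,0],
    [0,0,0],
    [0,0,0]
  ],
  "turn": [
    [0,0,0],
    [0,0,0],
    [0,0,0],
    [0,0,0],
    [0,0,0],
    [0,0,0],
    [0,0,0],
    [0,0,0]
  ]
}}

```text
clock: 28.85
position: [0.5643, 0.201, 0.1196]
ee_rot: [1.0, -0.031, -0.0, 0.0]
ft_force: [-0.1, 0.6, -1.4]
grip_width: 0.741
```

{"api": "move_arm", "payload": {
  "claw": [0.76,0.8,0.85,0.9,1,1,1,1],
  "dp": [
    [0,0,0],
    [0,0,0],
    [0,0,0],
    [0,0,0],
    [0,0,0],
    [0,0,0],
    [0,0,0],
    [0,0,0]
  ],
  "turn": [
    [0,0,0],
    [0,0,0],
    [0,0,0],
    [0,0,0],
    [0,0,0],
    [0,0,0],
    [0,0,0],
    [0,0,0]
  ]
}}

```text
clock: 29.52
position: [0.5644, 0.2012, 0.1199]
ee_rot: [1.0, -0.031, 0.0, 0.0]
ft_force: [0.3, -0.2, 0.4]
grip_width: 1.004
```

```bash
python3 -c "
from h import *
st();snap('side','pics/s26.png',220,190,75,75,9)"
```

```text
t 29.52 pos [0.5644 0.2012 0.1199] view [ 31.4229 408.9636 119.9338] F [ 0.2933 -0.2232  0.4113] grip 1.0044790078633612 xang [ 0.998  -0.0625  0.0001] [ 0.0001 -0.     -1.    ]
```

View pics/s26.png

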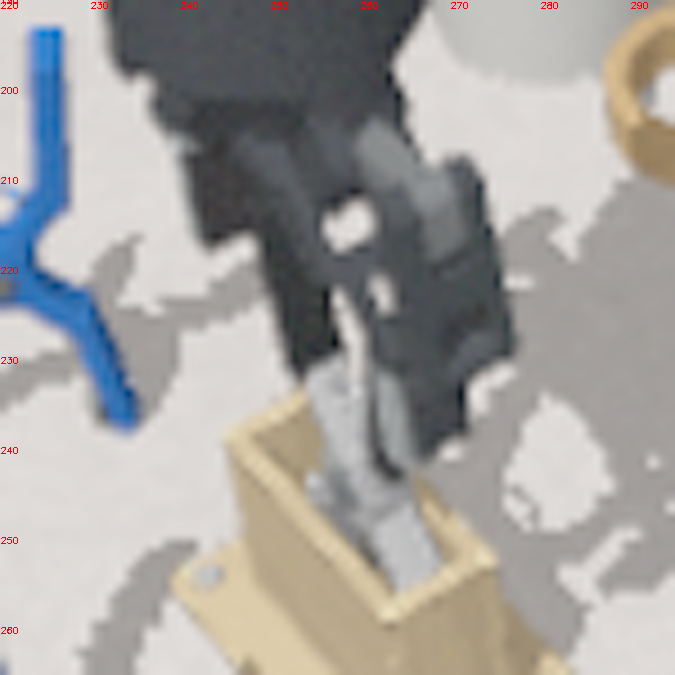

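{"api": "move_arm", "payload": {
  "claw": [1,1,1,1,1,1,1,1],
  "dp": [
    [0,0,-0.02],
    [0,0,-0.04],
    [0,0,-0.06],
    [0,0,-0.08],
    [0,0,-0.1],
    [0,0,-0.12],
    [0,0,-0.1],
    [0,0,0]
  ],
  "turn": [
    [0,0,0],
    [0,0,0],
    [0,0,0],
    [0,0,0],
    [0,0,0],
    [0,0,0],
    [0,0,0],
    [0,0,0]
  ]
}}

```text
clock: 30.23
position: [0.566, 0.2024, 0.2298]
ee_rot: [1.0, -0.031, 0.003, -0.001]
ft_force: [0.6, -0.8, 1.1]
grip_width: 1.001
```

{"api": "move_arm", "payload": {
  "claw": [1,1,1,1,1,1,1,1],
  "dp": [
    [-0.05,0,0],
    [-0.1,0.05,0],
    [-0.1,0.1,0],
    [-0.1,0.1,0],
    [-0.1,0.1,0],
    [-0.05,0.1,0],
    [0,0,0],
    [0,0,0]
  ],
  "turn": [
    [0,0,0],
    [0,0,0],
    [0,0,0],
    [0,0,0],
    [0,0,0],
    [0,0,0],
    [0,0,0],
    [0,0,0]
  ]
}}

```text
clock: 30.9
position: [0.458, 0.1165, 0.2237]
ee_rot: [0.999, -0.032, 0.0, 0.001]
ft_force: [0.6, -0.2, 0.9]
grip_width: 0.998
```

```bash
python3 -c "
from h import *
import cv2
st();
im=cams.camera('side')[:,:,::-1];cv2.imwrite('pics/full.png',im);c=cv2.resize(im[120:300,180:420],None,fx=3.3,fy=3.3,interpolation=cv2.INTER_CUBIC);cv2.imwrite('pics/s27.png',c)
st()"
```

```text
t 30.90 pos [0.458  0.1165 0.2237] view [-80.7658 332.2005 223.6934] F [ 0.5987 -0.2154  0.928 ] grip 0.9975343261457824 xang [ 0.9979 -0.0647  0.0003] [ 0.0002 -0.0015 -1.    ]
t 30.95 pos [0.4585 0.1176 0.2238] view [-80.2271 333.2101 223.7997] F [ 1.0168  0.1776 -0.0894] grip 0.9949282017145813 xang [ 0.998  -0.0632  0.0003] [ 0.0003 -0.0006 -1.    ]
```

View pics/s27.png

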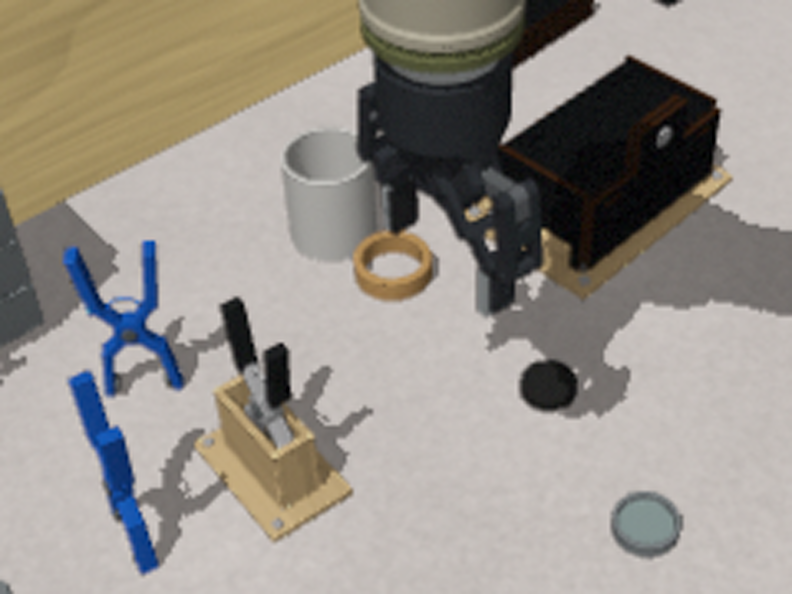

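```bash
python3 -c "
from h import *
import cv2
a=cv2.imread('pics/side0.png');b=cv2.imread('pics/full.png')
z=lambda im,x,y,w,h:cv2.resize(im[y:y+h,x:x+w],(390,390),interpolation=cv2.INTER_CUBIC)
cv2.imwrite('pics/cmp.png',np.hstack([z(a,225,200,75,75),z(b,225,200,75,75)]))
snap('side','pics/s28.png',330,125,80,75,8)"
```

```text
(no output)
```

View pics/cmp.png

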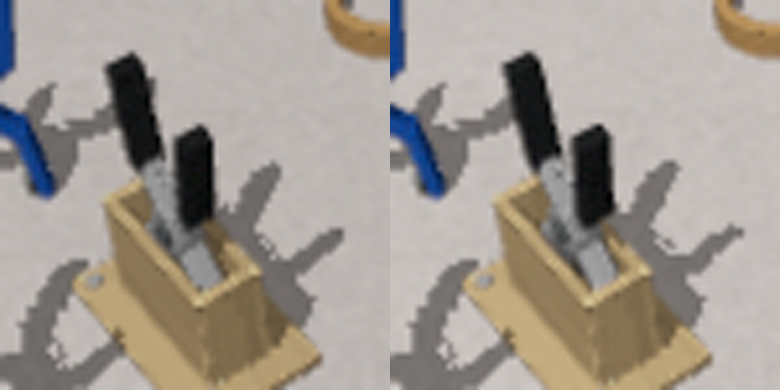

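View pics/s28.png

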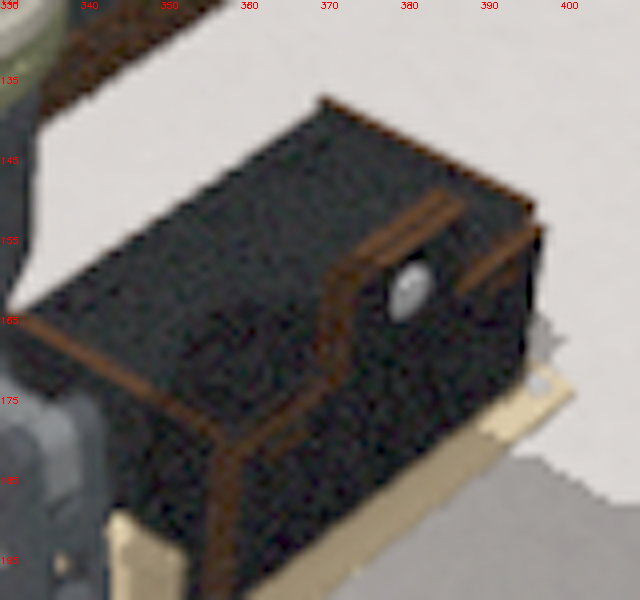

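The pliers stand upright in the stand as at the start, and the flap is shut with its cap at (380,161). Handing in.

```bash
python3 -c "
from workcell import manip
print(manip.hand_in())"
```

```text
the job is handed in; nothing more can be done
None
```

The viewer's flap is shut, the pliers are back in their stand, and I handed the job in at about 31 s of the 67 s allowed.

- **Flap to the socket:** I pushed it up with the closed fingers until the stud met the socket, with about 3 N of contact. It then leaned at about the 0.065 rad expected for the stud resting on its socket.
- **Squeeze:** I took the pliers, reached over the tab and closed them in small steps, with the grip force kept at the 20 N minimum. I shifted the arm so its sideways push stayed at or below about 3.5 N. I couldn't measure the force at the caps directly; that grip setting less the spring leaves roughly 12 to 13 N, below the quoted 14 to 18 N. It clicked anyway, and I never raised the grip.
- **Flap shut:** After the squeeze, the spacing of the two tabs in the side view fell from about 16 mm to about 8 mm. The cap moved in by 6 to 7 mm, and the flap stayed shut after I opened and lifted the pliers.
- **Pliers back:** They touched the stand floor with about 7 N and stayed upright, jaws down, when I let go. The side view matches the start picture apart from a shift of a pixel or two inside the pocket.
- **Bystanders:** The tape roll, mug and blue look-alikes looked unmoved in the side view. I did not check every bystander or take a clear final top view.

One thing did not go as planned. When I first gripped the pliers, the pads swung forward and pressed them onto the stand floor with about 21 N. I raised the arm to relieve it before lifting.

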